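# Fetch the slide box from the drawer behind the bottles

### The job

Three reagent bottles stand in front of the half-open drawer of the slide cabinet: move them one by one onto the dark bench mat, pull the drawer out to its stop, take out the box of microscope slides and lay it flat in the middle of the shallow steel tray. Then push the drawer fully shut and stand every bottle back upright exactly where it stood at the start. Do not knock a bottle over, and leave the timer and the tape roll alone.

Things in the scene. Friction and masses are not known exactly. Their poses are not given: they have to be found in the camera images.
- bottle_tall: The tallest bottle: clear, 64 mm diameter, 170 mm high; screw cap 37 mm diameter from 149 to 170 mm above the underside, shoulder slopes from 110 mm up. 0.28 kg. The three bottles stand in a row 90 mm apart on the 3 mm thick ledge in front of the drawer, in any order. Rigid, screw cap fixed. Origin: centre of its underside; z up.
- bottle_mid: The middle-sized bottle: white, 66 mm diameter, 150 mm high; ribbed screw cap 38 mm diameter from 130 to 150 mm above the underside, shoulder slopes from 97 mm up. 0.17 kg. Each bottle stands on one of the three black discs on the ledge. Rigid, screw cap fixed. Origin: centre of its underside; z up.
- bottle_short: The smallest bottle: white, 60 mm diameter, 140 mm high; ribbed screw cap 35 mm diameter from 122 to 140 mm above the underside, shoulder slopes from 88 mm up. 0.12 kg. Rigid, screw cap fixed. Origin: centre of its underside; z up.
- slide_box: Closed box of microscope slides, 30 (x) by 78 (y) by 26 mm high, 0.06 kg. Lies crosswise in the drawer (its y within 9 degrees of the drawer's y), 23 to 35 mm behind the front panel, underside 12 mm above the bench. Drawer inside 224 mm wide, walls reach 42 mm above the bench, front panel 49 mm. Until the drawer is drawn out there is no finger room behind it. Origin: centre of underside.
- drawer (a joint): How far the drawer is open, m: 0 shut, 0.14 at its stop; starts 0.066 to 0.074. Slides with about 2 N friction and stays where it is left.
- drawer_handle (a point): Middle of the drawer's handle bar, 9 mm thick, 100 mm long, 32 mm above the bench, its centre line 35 mm in front of the front panel (panel 10 mm thick, 252 mm wide). Axes: +x into the cabinet, y along the bar, z up; opens along -x. When shut the cabinet (56 mm high, clear top) begins 45 mm behind the bar. A 3 mm thick ledge lies under the drawer.
- mat: Dark rubber bench mat, 180 x 180 x 3 mm, fixed to the bench: the side area for the bottles. Origin: centre of its underside; z up.
- tray: Shallow steel instrument tray, fixed, 130 mm along x, 180 mm along y (145 x 195 mm over the rim), rim 18 mm high, floor 3 mm thick, walls 3 mm. Origin: centre of its underside; z up.
- timer: Bench timer, round, 66 mm diameter, 49 mm high: leave alone. Origin: centre of its underside.
- tape_roll: Roll of tape lying flat, 84 mm diameter, 19 mm high: leave alone. Origin: centre of its underside.
Not all that is in view belongs to the job. Leave any purple look-alike of the bottle_mid alone.

How it is judged:
By the outcome, as a careful person would: the job done as asked, in the order asked, and still so for the second after the job is handed in, with the robot touching nothing.
It also fails if it takes over 141 s, if anything falls off the work surface, if the arm or the gripper's body presses on something with over 40 N, if the wrist force passes 120 N, or if a joint passes its speed limit or range.

### The arm

A 6-joint arm with a two-finger parallel gripper is mounted at the origin on a cart in front of the work surface, level with it; the furniture and walls round the work are solid. World frame = base frame: x ahead of the robot, y to its left, z up, the work surface at z = 0. Lengths are in m, angles in rad, forces in N, time in s.
With the tool pointing down it reaches from about 0.35 to 0.975 m from the base axis. Payload 4.9 kg.
Tool frame: the origin (TCP) lies at the very end of the fingers, on their centre line; the grasp point (between the pads) lies 19 mm behind it; z points along the fingers, y is the line along which they close (so a half turn about z gives the same grasp; the last joint's range is limited). The gripper opens to 85 mm and grips with 20 to 120 N. Pads are 22 mm wide; open, the fingers measure 114 mm over their backs; the gripper's body (76 mm by 85 mm) begins 54 mm behind the grasp point. The pads swing forward as they close: fully open they stand 13 mm farther back than shut.
Start: joints at [-1.395, 0.053, 1.613, -0, 1.476, -0.119], TCP at [0.182, -0.598, 0.231] pointing down, gripper open.
Joint ranges: [-3.01, 3.01], [-1.01, 2.22], [0.06, 2.58], [-1.02, 4.17], [0.09, 2.62], [-3.14, 3.14]. Speed limits (rad/s): [2.57, 2.57, 3.14, 3.14, 3.14, 3.14].

### API

Orientations are given as a rotation vector (axis times angle).
In Python, from station import get_obs, optics, ctrl gives the robot as it stands.
- The arm moves only by the shell command python3 -m pendant 'ROWS' [FORCE]. ROWS is JSON, a list of rows, each a list of 3 entries, a list of its own where there are three numbers: the shift along the tool's x, y, z in mm, then the turn, a rotation vector about the tool's x, y, z in rad, then the opening, from 0 (shut) to 1 (fully open). A call has 1 to 12 rows; each row shifts and turns the commanded pose from where the row before left it, along the tool's axes as they then stand; what a row does not reach is not made up. A row lasts 1/12 s, in which the tool goes at most 41.7 mm and 7.16 degrees, less where a joint would pass 70% of its speed; a pose out of reach is approached as far as the arm can. A call is refused whole if a number of a shift passes 41.7 or a number of a turn 0.125, either way. A call with a gripper value outside its range is refused whole. The fingers move at their own pace and stop on an object; FORCE is the grip in N (left out, the last holds). Time passes only in rows, so rows that do not move let the fingers close. It gives the time, the measured TCP pose, the force, the opening and the grip force at its end, in the units of the state.
- get_obs(): the state, without advancing time (a new reading comes with each control period).
- optics.get_image(name): name is "scene" or "top" or "wrist"; returns the picture (400x640x3 uint8, red, green, blue); there is no depth.
- optics.camera_model(name): a dict with "fx", "fy", "cx", "cy" (pixels), "cam_to_world" (4x4, takes a point from camera to world coordinates). Camera axes: x right, y up, looking along -z (the intrinsics and any distortion apply to the point x, -y, -z); pixel columns grow to the right and rows downward; lengths in m; the calibration is good to about 2 mm. The wrist camera is an equidistant fisheye: a pixel r from the principal point sees the ray r / f radians off the axis. A picture is of the moment at which its call begins: read the wrist's pose just before it. camera_model takes no time and is no camera call; for the wrist camera it gives the pose at the moment of the call.
- ctrl.finish_job(): hands the job in; it is judged then, once.
The state is a dict: "t": time; "q": joint angles; "dq": joint speeds; "effort": joint torques, N m; "tool_pos": TCP position; "tool_rot": TCP orientation; "contact_force": force on the tool from outside, world axes, zero at the start; "wrist_torque": the same for the moment, N m; "opening": finger opening in m; "grip_force": force on a finger pad.
Only numpy, scipy, OpenCV 4.12 (cv2) and the standard library are available. Lean on these libraries where they do the work, as an engineer would, in place of code of your own. Each camera call takes 0.05 s, during which the arm holds its last target. There are 200 camera calls.

## Working session

There is one attempt and no reset: what is moved stays moved. The work goes in short steps, Python scripts to look and compute and a shell command to move; the robot and the scene stay as the last step left them, time stands still between calls to the robot, and variables do not carry over. Pictures are saved under pics/ and viewed, at most 14 in all, crops included, and the job is handed in when it is done.

```bash
mkdir -p pics; ls
python3 - <<'E'
from station import get_obs, optics, ctrl
import cv2,numpy as np
for n in ("scene","top"):
    cv2.imwrite(f"pics/{n}0.png",optics.get_image(n)[:,:,::-1])
    m=optics.camera_model(n);print(n,{k:(np.round(v,3).tolist()) for k,v in m.items()})
o=get_obs();print(o)
E
```

```text
pics
scene {'fx': 453.845, 'fy': 453.845, 'cx': 324.856, 'cy': 204.281, 'cam_to_world': [[0.935, -0.235, 0.266, 0.854], [0.355, 0.586, -0.728, -0.934], [0.015, 0.775, 0.631, 0.85], [0.0, 0.0, 0.0, 1.0]]}
top {'fx': 441.5, 'fy': 441.5, 'cx': 323.732, 'cy': 202.126, 'cam_to_world': [[-0.017, 0.994, -0.105, 0.4], [-1.0, -0.017, 0.006, -0.003], [0.004, 0.105, 0.994, 1.216], [0.0, 0.0, 0.0, 1.0]]}
{'t': 0.1, 'q': array([-1.39500025e+00,  5.33356260e-02,  1.61414965e+00,  3.18559686e-06,
        1.47597970e+00, -1.19007560e-01]), 'dq': array([ 0.00015858, -0.00018006, -0.00298182,  0.00057519,  0.00095566,
        0.00120058]), 'effort': array([ 1.48183412e-04, -3.94906926e+01, -3.71361959e+01, -1.28152055e-04,
        3.91023204e-03,  5.13484721e-06]), 'tool_pos': array([ 0.18149396, -0.59748768,  0.23016239]), 'tool_rot': array([-3.10567396e+00, -4.61126033e-01,  7.84715440e-05]), 'contact_force': array([-0.06294961, -0.74272982,  0.73879012]), 'wrist_torque': array([ 0.02561904,  0.02823399, -0.04550056]), 'grip_force': 0.0, 'opening': 0.08539063920441181}
```

View pics/scene0.png

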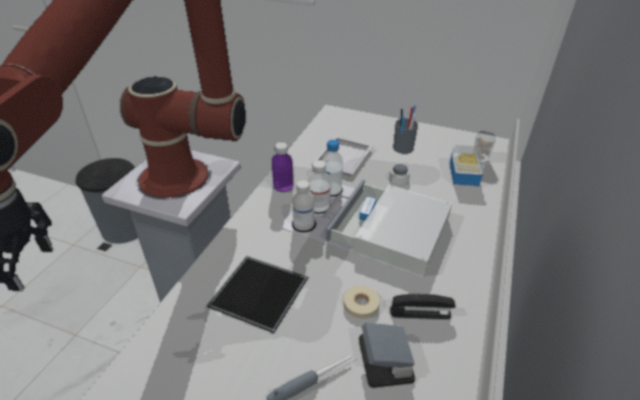

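View pics/top0.png

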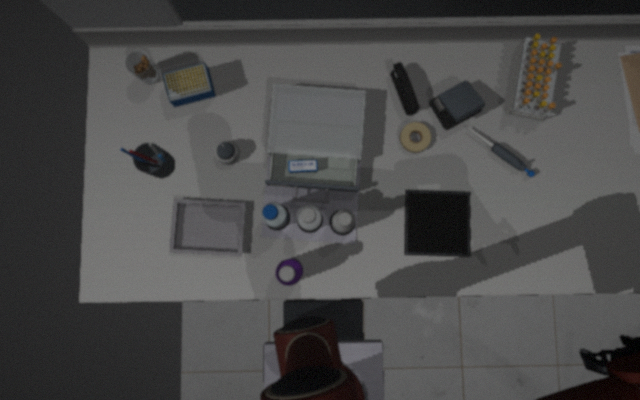

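Scene and top views: the bottle row sits at top (274,215) with a blue cap, (310,217) and (342,221) with white caps. The purple look-alike is at top (289,272). The tray is at (208,226), the mat at (437,223), the slide box at (302,166), the tape at (415,137) and the timer at (227,152). Next I enlarge the bottles to tell them apart.

```bash
cat > h.py <<'E'
import cv2,numpy as np
from station import get_obs, optics, ctrl
from scipy.spatial.transform import Rotation as R
def ray(n,u,v,m=None):
    m=m or optics.camera_model(n);T=np.array(m["cam_to_world"])
    a,b=(u-m["cx"])/m["fx"],(v-m["cy"])/m["fy"]
    if n=="wrist":
        r=np.hypot(a,b)+1e-12; d=np.array([a/r*np.sin(r),-b/r*np.sin(r),-np.cos(r)])
    else: d=np.array([a,-b,-1.])
    d=T[:3,:3]@d; return T[:3,3],d/np.linalg.norm(d)
def plane(n,u,v,z,m=None):
    o,d=ray(n,u,v,m); return o+d*(z-o[2])/d[2]
def tri(*rs):
    A=sum(np.eye(3)-np.outer(d,d) for o,d in rs); b=sum((np.eye(3)-np.outer(d,d))@o for o,d in rs)
    p=np.linalg.solve(A,b); return p,max(np.linalg.norm(np.cross(p-o,d)) for o,d in rs)
def proj(n,p,m=None):
    m=m or optics.camera_model(n);T=np.array(m["cam_to_world"]);c=T[:3,:3].T@(np.array(p)-T[:3,3])
    x,y,z=c[0],-c[1],-c[2]
    if n=="wrist":
        r=np.hypot(x,y);t=np.arctan2(r,z);x,y,z=x/r*t,y/r*t,1
    return np.array([m["fx"]*x/z+m["cx"],m["fy"]*y/z+m["cy"]])
E
python3 - <<'E'
import cv2,numpy as np
s=cv2.imread("pics/scene0.png")[130:250,250:400];t=cv2.imread("pics/top0.png")[180:300,240:390]
f=lambda i:cv2.resize(i,None,fx=4,fy=4,interpolation=cv2.INTER_CUBIC)
t=np.clip(t.astype(float)*1.6,0,255).astype(np.uint8)
a=cv2.resize(s,None,fx=5,fy=5,interpolation=cv2.INTER_CUBIC)
cv2.imwrite("pics/sc.png",a)
t2=cv2.imread("pics/top0.png")[70:290,160:480];cv2.imwrite("pics/tc.png",cv2.resize(np.clip(t2*1.7,0,255).astype(np.uint8),None,fx=2.5,fy=2.5,interpolation=cv2.INTER_CUBIC))
E
```

```text
(no output)
```

View pics/sc.png

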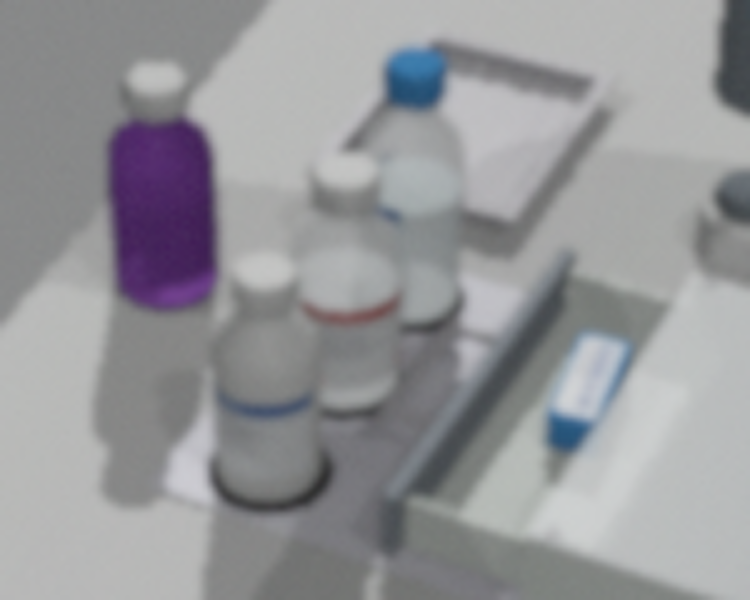

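View pics/tc.png

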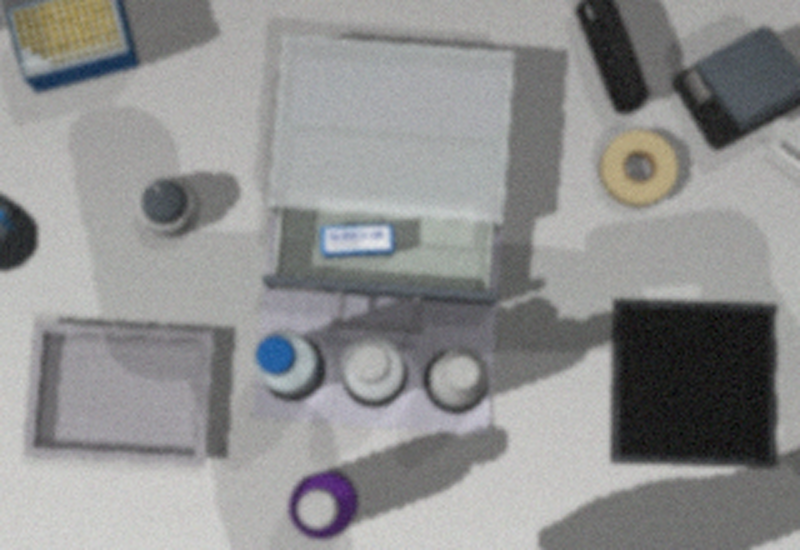

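The crops leave three white/clear bottles in the row: blue cap (scene 334,142), white cap with red band (320,164) and white cap with blue band (303,184). The purple one at (281,145) stands off the ledge in front of them, so it is the look-alike. Next I measure the cap heights and the other places.

Run:
```python
from h import *
c=lambda u,v:(u/2.5+160-.3,v/2.5+70-.3); s=lambda u,v:(u/5+250-.4,v/5+130-.4)
P={}
for k,a,b in (("blue",(275,355),(418,62)),("red",(376,361),(348,168)),("nearblue",(465,368),(264,268)),("purple",(320,508),(157,76))):
    p,e=tri(ray("top",*c(*a)),ray("scene",*s(*b)));P[k]=p;print(k,p.round(4),round(e,4))
p,e=tri(ray("top",*c(359,239)),ray("scene",*s(603,358)));print("box top c",p.round(4),e)
for k,z,pts in (("boxtop",.038,[(322,228),(389,225),(395,251),(325,256)]),("panel top front",.049,[(265,285),(496,298)]),("tray rim",.018,[(36,317),(214,331),(206,466),(25,456)]),("mat",.003,[(613,299),(777,304),(775,465),(612,462)]),("tape",.019,[(640,167)]),("timer",.049,[(165,200)])):
    q=np.array([plane("top",*c(*a),z) for a in pts])[:,:2];print(k,q.round(4).tolist(),q.mean(0).round(4))
# black disc of near bottle and base, scene
for b in ((270,470),):pass
for k in ("scene",):
    for nm,b in (("disc near L",(212,470)),("R",(330,470))):print(nm,plane(k,*s(*b),.003).round(4))
print(get_obs()["tool_rot"])
```

```text
blue [0.4898 0.1196 0.1713] 0.0003
red [0.484  0.0244 0.1568] 0.0007
nearblue [ 0.4741 -0.0628  0.1465] 0.002
purple [0.3442 0.0796 0.151 ] 0.0001
box top c [0.6271 0.0447 0.0511] 0.004322167953525464
boxtop [[0.6382, 0.0836], [0.6403, 0.011], [0.6117, 0.0049], [0.6074, 0.0806]] [0.6244 0.045 ]
panel top front [[0.5752, 0.1442], [0.5571, -0.1021]] [0.5661 0.021 ]
tray rim [[0.5488, 0.398], [0.5301, 0.2038], [0.3841, 0.2122], [0.3981, 0.407]] [0.4653 0.3053]
mat [[0.56, -0.2358], [0.5513, -0.4177], [0.3742, -0.4062], [0.3805, -0.2281]] [ 0.4665 -0.3219]
tape [[0.705, -0.2681]] [ 0.705  -0.2681]
timer [[0.6694, 0.2513]] [0.6694 0.2513]
disc near L [ 0.4417 -0.0721  0.003 ]
R [ 0.5031 -0.0476  0.003 ]
[-3.10567396e+00 -4.61126033e-01  7.84715440e-05]
```

Cap heights identify them: blue cap is the tall one (0.171), red band the mid one (0.157), and blue band the short one (0.147). The ledge frame is turned about -4.4°. I turn the tool so its x runs along the ledge's y and its y along the ledge's x, then move above the row to look.

```bash
python3 -m pendant '[[[0,0,-10],[0,0,-0.12],1],[[0,0,-10],[0,0,-0.12],1],[[0,0,-10],[0,0,-0.12],1],[[0,0,-10],[0,0,-0.12],1],[[0,0,-10],[0,0,-0.12],1],[[0,0,-10],[0,0,-0.12],1],[[0,0,-10],[0,0,-0.12],1],[[0,0,-10],[0,0,-0.12],1],[[0,0,-10],[0,0,-0.12],1],[[0,0,-10],[0,0,-0.12],1]]' 30
python3 -m pendant '[[[33,12.4,0],[0,0,0],1],[[33,12.4,0],[0,0,0],1],[[33,12.4,0],[0,0,0],1],[[33,12.4,0],[0,0,0],1],[[33,12.4,0],[0,0,0],1],[[33,12.4,0],[0,0,0],1],[[33,12.4,0],[0,0,0],1],[[33,12.4,0],[0,0,0],1],[[33,12.4,0],[0,0,0],1]]'
python3 -m pendant '[[[33,12.4,0],[0,0,0],1],[[33,12.4,0],[0,0,0],1],[[33,12.4,0],[0,0,0],1],[[33,12.4,0],[0,0,0],1],[[33,12.4,0],[0,0,0],1],[[33,12.4,0],[0,0,0],1],[[33,12.4,0],[0,0,0],1],[[33,12.4,0],[0,0,0],1],[[20,10,0],[0,0,0],1],[[0,0,0],[0,0,0],1],[[0,0,0],[0,0,0],1]]'
cat > look.py <<'E'
import sys,pickle
from h import *
n=sys.argv[1]; m=optics.camera_model("wrist"); im=optics.get_image("wrist")[:,:,::-1]
cv2.imwrite(f"pics/{n}.png",im); pickle.dump(m,open(f"pics/{n}.pkl","wb"))
o=get_obs();print(o["t"],o["tool_pos"].round(4),o["tool_rot"].round(4)); print({k:np.round(v,3).tolist() for k,v in m.items()})
E
python3 look.py w1
```

```text
t: 0.93
tool_pos: [0.1816, -0.5977, 0.331]
tool_rot: [-2.297, -2.142, -0.001]
contact_force: [-0.7, -0.1, -0.2]
opening: 0.0855
grip_force: 0.0
t: 1.68
tool_pos: [0.3156, -0.3086, 0.3308]
tool_rot: [-2.304, -2.134, -0.0]
contact_force: [0.8, -0.1, 0.8]
opening: 0.0851
grip_force: 0.0
t: 2.6
tool_pos: [0.4458, -0.0346, 0.3307]
tool_rot: [-2.301, -2.138, 0.002]
contact_force: [0.3, 0.2, -0.4]
opening: 0.0856
grip_force: 0.0
2.65 [ 0.4456 -0.0354  0.3308] [-2.3028e+00 -2.1360e+00  1.5000e-03]
{'fx': 309.707, 'fy': 309.707, 'cx': 316.914, 'cy': 197.729, 'cam_to_world': [[0.997, 0.069, 0.022, 0.451], [-0.073, 0.954, 0.29, 0.039], [-0.001, -0.291, 0.957, 0.473], [0.0, 0.0, 0.0, 1.0]]}
```

View pics/w1.png

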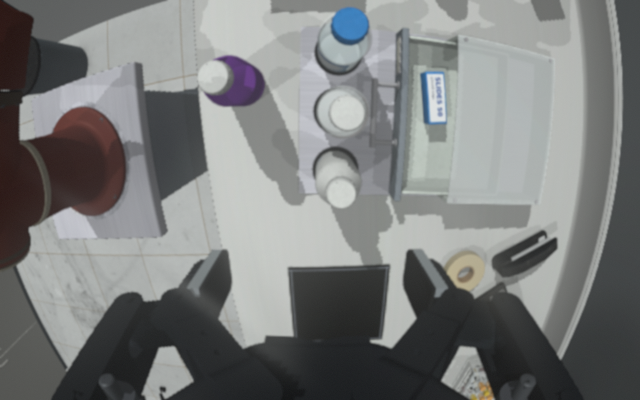

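w1 shows the cap tops at about blue (350,26), mid (348,112) and short (341,192), the handle bar at (373,112) and the slide box at (434,97). I intersect these with the top and scene rays and refine the caps with circles.

Run:
```python
from h import *
import pickle
m=pickle.load(open("pics/w1.pkl","rb"));im=cv2.imread("pics/w1.png")
g=cv2.cvtColor(im,cv2.COLOR_BGR2GRAY)
c=lambda u,v:(u/2.5+160-.3,v/2.5+70-.3); s=lambda u,v:(u/5+250-.4,v/5+130-.4)
def hough(img,cx,cy,w,r0,r1,k=4):
    x,y=int(cx-w),max(0,int(cy-w));p=cv2.resize(img[y:y+2*w,x:x+2*w],None,fx=k,fy=k,interpolation=cv2.INTER_CUBIC)
    h=cv2.HoughCircles(cv2.GaussianBlur(p,(5,5),0),cv2.HOUGH_GRADIENT,1,200,param1=60,param2=8,minRadius=int(r0*k),maxRadius=int(r1*k))
    u,v,r=h[0,0];return x+(u+.5)/k-.5,y+(v+.5)/k-.5,r/k
gt=cv2.cvtColor(cv2.imread("pics/top0.png"),cv2.COLOR_BGR2GRAY)
for k,w,a,b in (("tall",(350,26),(275,355),(418,62)),("mid",(348,112),(376,361),(348,168)),("short",(341,192),(465,368),(264,268))):
    hw=hough(g,*w,26,13,21);ht=hough(gt,*c(*a),14,6,10)
    rs=[ray("wrist",*hw[:2],m),ray("top",*c(*a)),ray("scene",*s(*b))]
    p,e=tri(*rs);print(k,np.round(hw,1),"top",np.round(c(*a),1),np.round(ht,1),p.round(4),round(e,4))
    rs=[ray("wrist",*w,m),ray("top",*c(*a))]
    print("  wrist+top",tri(*rs)[0].round(4)," wrist hand/hough at text height",plane("wrist",*w,{"tall":.173,"mid":.153,"short":.143}[k],m)[:2].round(4),plane("wrist",*hw[:2],{"tall":.173,"mid":.153,"short":.143}[k],m)[:2].round(4))
x=cv2.resize(im[0:215,290:460],None,fx=2.7,fy=2.7,interpolation=cv2.INTER_CUBIC);cv2.imwrite("pics/w1c.png",x)
```

```text
tall [349.   26.   18.8] top [269.7 211.7] [270.2 211.8   7.5] [0.4892 0.1186 0.1712] 0.0022
  wrist+top [0.491  0.1217 0.1527]  wrist hand/hough at text height [0.4884 0.1165] [0.4874 0.1165]
mid [347.2 111.8  17.3] top [310.1 214.1] [313.5 220.    7. ] [0.4828 0.0279 0.154 ] 0.0038
  wrist+top [0.4942 0.0276 0.0254]  wrist hand/hough at text height [0.4823 0.0309] [0.4816 0.0312]
short [340.5 193.2  14.5] top [345.7 216.9] [340.  220.2   8.4] [ 0.4724 -0.0602  0.1435] 0.0041
  wrist+top [ 0.4749 -0.0632  0.1205]  wrist hand/hough at text height [ 0.4708 -0.0565] [ 0.4702 -0.0579]
```

View pics/w1c.png

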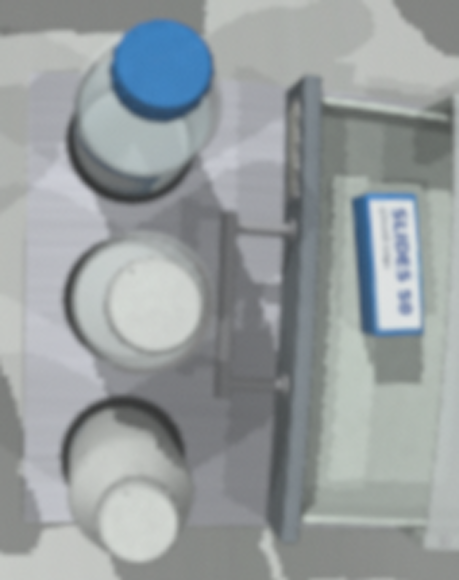

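The crop shows the three cap tops at w1 (349.7,24), (346.7,112.5) and (340.7,192), the handle bar in front of the panel, and the box labelled SLIDES 50. I fuse the views along the 90 mm row, then go above the short bottle and check again close up.

```bash
python3 -m pendant '[[[-4.6,6,-0],[0,0,0],0.8],[[-4.6,6,20],[0,0,0],0.8],[[-4.6,6,30],[0,0,0],0.8],[[-4.6,6,30],[0,0,0],0.8],[[-4.6,6,30],[0,0,0],0.8],[[0,0,20],[0,0,0],0.8],[[0,0,0],[0,0,0],0.8],[[0,0,0],[0,0,0],0.8]]'
python3 look.py w2
```

```text
t: 3.32
tool_pos: [0.4732, -0.0617, 0.2003]
tool_rot: [-2.305, -2.131, 0.002]
contact_force: [-0.3, -0.2, 0.1]
opening: 0.0688
grip_force: 0.0
3.3667 [ 0.4743 -0.0618  0.2023] [2.3054e+00 2.1329e+00 6.0000e-04]
{'fx': 309.707, 'fy': 309.707, 'cx': 316.914, 'cy': 197.729, 'cam_to_world': [[0.997, 0.073, 0.025, 0.479], [-0.078, 0.954, 0.29, 0.012], [-0.003, -0.291, 0.957, 0.342], [0.0, 0.0, 0.0, 1.0]]}
```

View pics/w2.png

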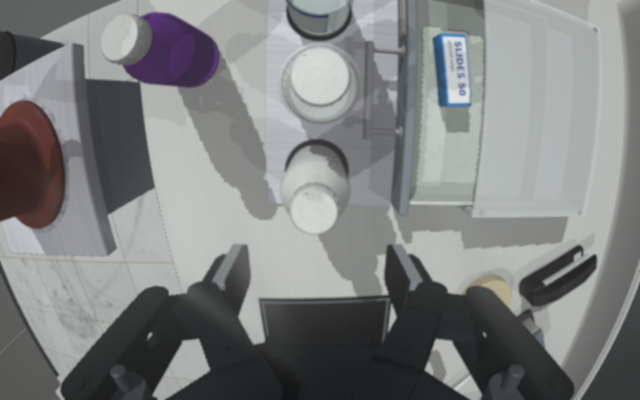

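w2 shows the short cap top at about (313.5,208) between the fingers and the mid cap top at (320.5,77). I triangulate these against w1.

Run:
```python
from h import *
import pickle
m1,m2=[pickle.load(open(f"pics/w{i}.pkl","rb")) for i in (1,2)]
for k,a,b,z in (("short",(340.7,192.3),(313.5,208),.143),("mid",(346.9,112.4),(320.5,77),.153)):
    p,e=tri(ray("wrist",*a,m1),ray("wrist",*b,m2));print(k,p.round(4),round(e,4),plane("wrist",*b,z,m2).round(4))
    print(' offset tool x,y mm', (R.from_rotvec(get_obs()["tool_rot"]).inv().apply(plane("wrist",*b,z,m2)-get_obs()["tool_pos"])*1000).round(1))
for q in ((229,262),(405,262)): print(ray("wrist",*q,m2)[1].round(3))
```

```text
short [ 0.471  -0.0596  0.1327] 0.0002 [ 0.4713 -0.0559  0.143 ]
 offset tool x,y mm [ 5.6 -3.5 59.3]
mid [0.4824 0.0304 0.1414] 0.0002 [0.4824 0.0294 0.153 ]
 offset tool x,y mm [91.6  1.  49.2]
[-0.316 -0.444 -0.838]
[ 0.239 -0.487 -0.84 ]
```

```bash
python3 -m pendant '[[[3,-2.5,14],[0,0,0],0.8],[[0,0,25],[0,0,0],0.8],[[0,0,25],[0,0,0],0.8],[[0,0,20],[0,0,0],0.6],[[0,0,0],[0,0,0],0.6],[[0,0,0],[0,0,0],0.5],[[0,0,0],[0,0,0],0.5]]' 30
python3 -m pendant '[[[0,0,0],[0,0,0],0.4],[[0,0,0],[0,0,0],0.3],[[0,0,0],[0,0,0],0.2],[[0,0,0],[0,0,0],0.2],[[0,0,0],[0,0,0],0.2]]' 30
```

```text
t: 3.95
tool_pos: [0.473, -0.0578, 0.1193]
tool_rot: [2.302, 2.134, 0.003]
contact_force: [0.3, -0.2, 1.0]
opening: 0.0428
grip_force: 0.0
t: 4.37
tool_pos: [0.4735, -0.058, 0.1199]
tool_rot: [2.301, 2.133, 0.004]
contact_force: [-1.3, -0.1, 5.5]
opening: 0.0326
grip_force: 27.5
```

```bash
python3 -m pendant '[[[0,0,-10],[0,0,0],0.2],[[0,0,-30],[0,0,0],0.2],[[-11,2.5,0],[0,0,0],0.2],[[-30,5,0],[0,0,0],0.2],[[-30,6,0],[0,0,0],0.2],[[-30,6,0],[0,0,0],0.2],[[-30,6,0],[0,0,0],0.2],[[-30,6,0],[0,0,0],0.2],[[-30,6,0],[0,0,0],0.2],[[-30,6,0],[0,0,0],0.2],[[-30,6,0],[0,0,0],0.2],[[-30,6,0],[0,0,0],0.2]]'
python3 -m pendant '[[[-20,6,0],[0,0,0],0.2],[[-10,3,0],[0,0,0],0.2],[[0,0,0],[0,0,0],0.2],[[0,0,15],[0,0,0],0.2],[[0,0,15],[0,0,0],0.2],[[0,0,6],[0,0,0],0.2],[[0,0,2],[0,0,0],0.2],[[0,0,0],[0,0,0],0.2],[[0,0,0],[0,0,0],0.2]]'
python3 - <<'E'
from h import *
cv2.imwrite("pics/scene1.png",cv2.resize(optics.get_image("scene")[130:350,190:400,::-1],None,fx=2.7,fy=2.7,interpolation=cv2.INTER_CUBIC))
E
```

```text
t: 5.37
tool_pos: [0.5056, -0.3437, 0.1574]
tool_rot: [2.305, 2.135, -0.0]
contact_force: [-0.1, -0.2, -0.7]
opening: 0.0323
grip_force: 28.7
t: 6.12
tool_pos: [0.5116, -0.3712, 0.12]
tool_rot: [-2.301, -2.136, 0.003]
contact_force: [-3.9, 1.6, 9.4]
opening: 0.0323
grip_force: 32.6
```

View pics/scene1.png

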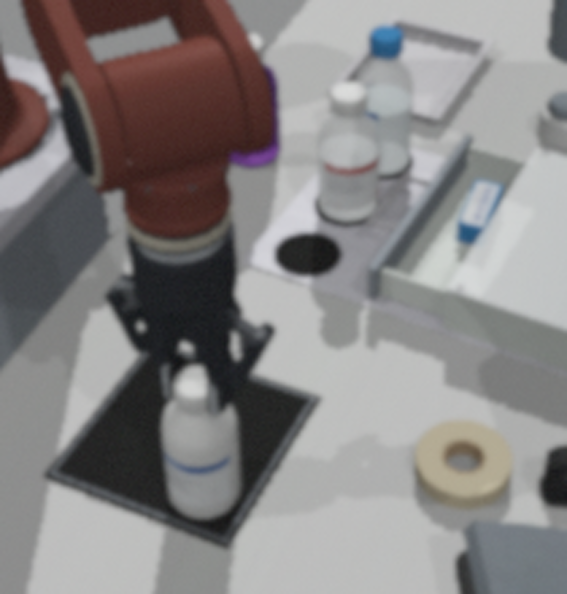

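The scene shows the short bottle upright on the mat near its corner, and its bare disc at crop (308,254). I release it and go above the mid bottle.

```bash
python3 -m pendant '[[[0,0,0],[0,0,0],0.4],[[0,0,0],[0,0,0],0.6],[[0,0,0],[0,0,0],0.75],[[0,0,-25],[0,0,0],0.75],[[0,0,-40],[0,0,0],0.75],[[30,-4.6,0],[0,0,0],0.75],[[30,-4.6,0],[0,0,0],0.75],[[30,-4.6,0],[0,0,0],0.75],[[30,-4.6,0],[0,0,0],0.75],[[30,-4.6,0],[0,0,0],0.75],[[30,-4.6,0],[0,0,0],0.75],[[30,-4.6,0],[0,0,0],0.75]]'
python3 -m pendant '[[[30,-4.6,0],[0,0,0],0.75],[[30,-4.6,0],[0,0,0],0.75],[[30,-4.6,0],[0,0,0],0.75],[[30,-4.6,0],[0,0,0],0.75],[[30,-4.6,0],[0,0,0],0.75],[[30,-4.6,0],[0,0,0],0.75],[[7,-4.4,0],[0,0,0],0.75],[[0,0,0],[0,0,0],0.75],[[0,0,0],[0,0,0],0.75]]'
python3 look.py w3
python3 - <<'E'
from h import *
import pickle
m=pickle.load(open("pics/w3.pkl","rb"));im=cv2.imread("pics/w3.png")
# black discs / dark ellipses and expected pixels
for p in ((.482,.0295,.153),(.4737,-.0608,.003),(.489,.1185,.173)): print(p,proj("wrist",p,m).round(1))
print("disc from scene crop",plane("scene",308/2.7+189.7,254/2.7+129.7,.003).round(4))
def blob(im,lo,n,z,mm=None):
    b=((im.max(2)<45)).astype(np.uint8)
    for c in cv2.findContours(b,0,1)[0]:
        if 150<cv2.contourArea(c)<4000:
            e=cv2.fitEllipse(c);print(n,np.round(e[0],1),np.round(e[1],1),cv2.contourArea(c),plane(n,*e[0],z,mm).round(4))
blob(im,0,"wrist",.003,m); blob(optics.get_image("scene"),0,"scene",.003); 
x=cv2.resize(im[0:300,180:480],None,fx=2,fy=2,interpolation=cv2.INTER_CUBIC);cv2.imwrite("pics/w3c.png",x)
E
```

```text
t: 7.17
tool_pos: [0.4953, -0.1585, 0.183]
tool_rot: [-2.303, -2.135, 0.001]
contact_force: [0.4, -0.1, -0.1]
opening: 0.0639
grip_force: 0.0
t: 7.92
tool_pos: [0.4781, 0.0283, 0.1836]
tool_rot: [-2.303, -2.137, 0.002]
contact_force: [1.0, 0.2, 0.6]
opening: 0.0643
grip_force: 0.0
7.9667 [0.4783 0.0277 0.1838] [-2.3041e+00 -2.1355e+00  1.3000e-03]
{'fx': 309.707, 'fy': 309.707, 'cx': 316.914, 'cy': 197.729, 'cam_to_world': [[0.997, 0.071, 0.022, 0.484], [-0.074, 0.954, 0.291, 0.102], [-0.001, -0.292, 0.957, 0.326], [0.0, 0.0, 0.0, 1.0]]}
(0.482, 0.0295, 0.153) [323.2 228.8]
(0.4737, -0.0608, 0.003) [318.9 250.9]
(0.489, 0.1185, 0.173) [325.5  71.8]
disc from scene crop [ 0.4726 -0.0605  0.003 ]
wrist [543.2 384. ] [34.3 55.6] 1282.0 [ 0.9372 -0.4565  0.003 ]
wrist [563.2 324.4] [ 7.2 48.3] 220.5 [ 0.9087 -0.2719  0.003 ]
wrist [ 5.2 78.5] [12.9 55.3] 319.5 [0.004  0.2344 0.003 ]
scene [382.  375.8] [18.8 48.9] 489.5 [ 0.799  -0.4283  0.003 ]
scene [423.2 308.9] [16.  68.4] 457.5 [ 0.8438 -0.2313  0.003 ]
scene [285.5 286.4] [28.3 42.7] 574.0 [ 0.52   -0.2865  0.003 ]
scene [241.2 293.1] [45.2 58.4] 1149.5 [ 0.431  -0.3438  0.003 ]
scene [304.1 223.9] [12.2 20.6] 195.5 [ 0.4736 -0.0606  0.003 ]
scene [136.  121.8] [18.4 36.2] 521.5 [-0.3361  0.2371  0.003 ]
scene [317.9 123.3] [40.1 52.2] 965.0 [0.3003 0.4857 0.003 ]
scene [153.3  85. ] [13.4 35.1] 360.5 [-0.4781  0.5282  0.003 ]
scene [306.   60.6] [18.9 24.4] 359.0 [0.0224 1.0349 0.003 ]
```

View pics/w3c.png

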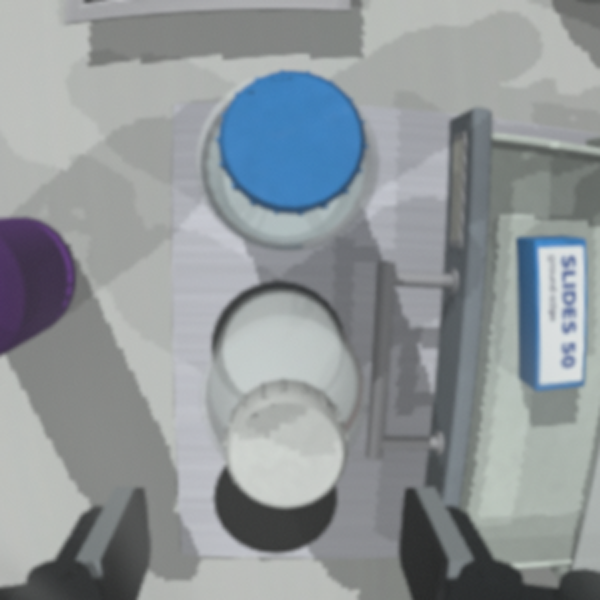

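w3 shows the mid cap top at (323,224), tall cap top at (325.4,70.5) and the short's bare disc at about x 318. The scene places that disc at (0.4736,-0.0606), which agrees with my fused estimate. I grasp mid at (0.482, 0.030).

```bash
python3 -m pendant '[[[2.5,3.5,10],[0,0,0],0.75],[[0,0,25],[0,0,0],0.75],[[0,0,22],[0,0,0],0.75],[[0,0,0],[0,0,0],0.5],[[0,0,0],[0,0,0],0.5],[[0,0,0],[0,0,0],0.4],[[0,0,0],[0,0,0],0.3],[[0,0,0],[0,0,0],0.2],[[0,0,0],[0,0,0],0.2]]' 35
python3 -m pendant '[[[0,0,0],[0,0,0],0.2]]'
```

```text
t: 8.77
tool_pos: [0.4829, 0.0304, 0.1283]
tool_rot: [2.303, 2.135, 0.002]
contact_force: [-0.5, -0.3, -2.2]
opening: 0.0358
grip_force: 31.3
t: 8.85
tool_pos: [0.4826, 0.0304, 0.128]
tool_rot: [2.304, 2.135, 0.001]
contact_force: [0.2, 0.9, -1.3]
opening: 0.0358
grip_force: 31.3
```

```bash
python3 -m pendant '[[[0,0,-10],[0,0,0],0.2],[[0,0,-30],[0,0,0],0.2],[[-15,-2,0],[0,0,0],0.2],[[-30,-2.6,0],[0,0,0],0.2],[[-30,-2.6,0],[0,0,0],0.2],[[-30,-2.6,0],[0,0,0],0.2],[[-30,-2.6,0],[0,0,0],0.2],[[-30,-2.6,0],[0,0,0],0.2],[[-30,-2.6,0],[0,0,0],0.2],[[-30,-2.6,0],[0,0,0],0.2],[[-30,-2.6,0],[0,0,0],0.2],[[-30,-2.6,0],[0,0,0],0.2]]'
python3 -m pendant '[[[-30,-2.6,0],[0,0,0],0.2],[[-30,-2.6,0],[0,0,0],0.2],[[-30,-2,0],[0,0,0],0.2],[[-18,-2,0],[0,0,0],0.2],[[-8,0,0],[0,0,0],0.2],[[0,0,0],[0,0,0],0.2],[[0,0,15],[0,0,0],0.2],[[0,0,15],[0,0,0],0.2],[[0,0,6],[0,0,0],0.2],[[0,0,2],[0,0,0],0.2],[[0,0,1],[0,0,0],0.2],[[0,0,0],[0,0,0],0.2]]'
```

```text
t: 9.85
tool_pos: [0.4351, -0.2534, 0.1684]
tool_rot: [2.303, 2.134, 0.0]
contact_force: [1.3, 0.1, -1.5]
opening: 0.0358
grip_force: 33.8
t: 10.85
tool_pos: [0.4178, -0.3664, 0.1289]
tool_rot: [2.303, 2.136, 0.0]
contact_force: [0.2, 0.9, -1.5]
opening: 0.0358
grip_force: 33.9
```

```bash
python3 -m pendant '[[[0,0,1],[0,0,0],0.2],[[0,0,0.5],[0,0,0],0.2],[[0,0,0],[0,0,0],0.4],[[0,0,0],[0,0,0],0.6],[[0,0,0],[0,0,0],0.75],[[0,0,-30],[0,0,0],0.75],[[0,0,-40],[0,0,0],0.75],[[30,2.1,0],[0,0,0],0.75],[[30,2.1,0],[0,0,0],0.75],[[30,2.1,0],[0,0,0],0.75],[[30,2.1,0],[0,0,0],0.75],[[30,2.1,0],[0,0,0],0.75]]'
python3 -m pendant '[[[30,2.1,0],[0,0,0],0.75],[[30,2.1,0],[0,0,0],0.75],[[30,2.1,0],[0,0,0],0.75],[[30,2.1,0],[0,0,0],0.75],[[30,2.1,0],[0,0,0],0.75],[[30,2.1,0],[0,0,0],0.75],[[30,2.1,0],[0,0,0],0.75],[[30,2.1,0],[0,0,0],0.75],[[30,2.1,0],[0,0,0],0.75],[[30,2.1,0],[0,0,0],0.75],[[20,2.1,0],[0,0,0],0.75],[[18,1,0],[0,0,0],0.75]]'
python3 -m pendant '[[[0,0,0],[0,0,0],0.75],[[0,0,0],[0,0,0],0.75]]'
python3 look.py w4
python3 - <<'E'
from h import *
import pickle
m=pickle.load(open("pics/w4.pkl","rb"));im=cv2.imread("pics/w4.png")
h=cv2.cvtColor(im,cv2.COLOR_BGR2HSV);b=cv2.inRange(h,(98,120,60),(115,255,255))
c=max(cv2.findContours(b,0,1)[0],key=cv2.contourArea);e=cv2.fitEllipse(cv2.convexHull(c));print(e,plane("wrist",*e[0],.173,m).round(4))
def disc(n,im,z=.003):
    b=(im.max(2)<45).astype(np.uint8)
    for c in cv2.findContours(b,0,1)[0]:
        if 120<cv2.contourArea(c)<400:
            e=cv2.fitEllipse(c);p=plane(n,*e[0],z)
            if .44<p[0]<.53 and -.1<p[1]<.15:print("disc",np.round(e[0],1),np.round(e[1],1),p.round(4))
disc("scene",optics.get_image("scene"));s=optics.get_image("top");disc("top",s)
E
```

```text
t: 11.85
tool_pos: [0.4394, -0.217, 0.1976]
tool_rot: [2.304, 2.134, 0.001]
contact_force: [0.9, 0.4, 0.7]
opening: 0.0644
grip_force: 0.0
t: 12.85
tool_pos: [0.4893, 0.119, 0.1975]
tool_rot: [2.302, 2.137, 0.002]
contact_force: [0.4, -0.4, 0.1]
opening: 0.0642
grip_force: 0.0
t: 13.02
tool_pos: [0.489, 0.1176, 0.1972]
tool_rot: [2.302, 2.137, 0.0]
contact_force: [-0.7, -0.8, 0.6]
opening: 0.0638
grip_force: 0.0
13.0667 [0.489  0.117  0.1971] [ 2.3033e+00  2.1355e+00 -1.0000e-04]
{'fx': 309.707, 'fy': 309.707, 'cx': 316.914, 'cy': 197.729, 'cam_to_world': [[0.997, 0.071, 0.021, 0.494], [-0.074, 0.954, 0.291, 0.191], [0.001, -0.291, 0.957, 0.339], [0.0, 0.0, 0.0, 1.0]]}
((316.4865417480469, 225.82101440429688), (60.2728385925293, 64.73445892333984), 1.3464035987854004) [0.4893 0.1236 0.173 ]
disc [303.5 223.8] [12.  19.6] [ 0.4719 -0.0611  0.003 ]
disc [318.3 205.8] [10.6 19.1] [0.4815 0.0286 0.003 ]
```

```bash
python3 -m pendant '[[[2,0.5,10],[0,0,0],0.75],[[0,0,20],[0,0,0],0.75],[[0,0,20],[0,0,0],0.75],[[0,0,0],[0,0,0],0.5],[[0,0,0],[0,0,0],0.5],[[0,0,0],[0,0,0],0.4],[[0,0,0],[0,0,0],0.3],[[0,0,0],[0,0,0],0.2],[[0,0,0],[0,0,0],0.2],[[0,0,0],[0,0,0],0.2]]' 45
python3 -m pendant '[[[0,0,-10],[0,0,0],0.2],[[0,0,-30],[0,0,0],0.2]]'
```

```text
t: 14.0
tool_pos: [0.4896, 0.1192, 0.1471]
tool_rot: [2.304, 2.135, 0.0]
contact_force: [-0.0, 0.5, -2.1]
opening: 0.0348
grip_force: 45.4
t: 14.17
tool_pos: [0.486, 0.1188, 0.1823]
tool_rot: [-2.299, -2.131, 0.013]
contact_force: [-0.3, -1.2, -2.9]
opening: 0.0347
grip_force: 46.0
```

```bash
python3 -m pendant '[[[-15,0.5,0],[0,0,0],0.2],[[-30,0.8,0],[0,0,0],0.2],[[-30,0.8,0],[0,0,0],0.2],[[-30,0.8,0],[0,0,0],0.2],[[-30,0.8,0],[0,0,0],0.2],[[-30,0.8,0],[0,0,0],0.2],[[-30,0.8,0],[0,0,0],0.2],[[-30,0.8,0],[0,0,0],0.2],[[-30,0.8,0],[0,0,0],0.2],[[-30,0.8,0],[0,0,0],0.2],[[-30,0.8,0],[0,0,0],0.2],[[-30,0.8,0],[0,0,0],0.2]]'
python3 -m pendant '[[[-30,0,0],[0,0,0],0.2],[[-12,0,0],[0,0,0],0.2],[[-6.6,0,0],[0,0,0],0.2],[[0,0,0],[0,0,0],0.2],[[0,0,15],[0,0,0],0.2],[[0,0,15],[0,0,0],0.2],[[0,0,6],[0,0,0],0.2],[[0,0,3],[0,0,0],0.2],[[0,0,1],[0,0,0],0.2],[[0,0,0.5],[0,0,0],0.2],[[0,0,0],[0,0,0],0.2]]'
```

```text
t: 15.17
tool_pos: [0.4725, -0.2271, 0.1878]
tool_rot: [2.304, 2.135, 0.001]
contact_force: [0.2, -0.2, -3.3]
opening: 0.0347
grip_force: 46.0
t: 16.08
tool_pos: [0.4694, -0.2739, 0.1471]
tool_rot: [2.303, 2.135, 0.001]
contact_force: [0.3, 0.3, -3.2]
opening: 0.0347
grip_force: 46.1
```

```bash
python3 -m pendant '[[[0,0,1],[0,0,0],0.2],[[0,0,1],[0,0,0],0.2],[[0,0,0],[0,0,0],0.2]]'
python3 -m pendant '[[[0,0,0],[0,0,0],0.4],[[0,0,0],[0,0,0],0.6],[[0,0,0],[0,0,0],0.75],[[0,0,-30],[0,0,0],0.75],[[0,0,-30],[0,0,0],0.75]]'
python3 - <<'E'
from h import *
def disc(n,im,z=.003):
    b=(im.max(2)<45).astype(np.uint8)
    for c in cv2.findContours(b,0,1)[0]:
        if 120<cv2.contourArea(c)<500:
            e=cv2.fitEllipse(c);p=plane(n,*e[0],z)
            if .44<p[0]<.53 and -.1<p[1]<.15:print(n,"disc",np.round(e[0],1),np.round(e[1],1),p.round(4))
disc("scene",optics.get_image("scene"));t=optics.get_image("top")
t2=np.clip(t*1.6,0,255).astype(np.uint8)
disc("top",t);cv2.imwrite("pics/top1.png",t[:,:,::-1])
cv2.imwrite("pics/top1c.png",cv2.resize(t2[130:290,200:480,::-1],None,fx=2.8,fy=2.8,interpolation=cv2.INTER_CUBIC))
E
```

```text
t: 16.33
tool_pos: [0.4698, -0.2747, 0.1471]
tool_rot: [2.302, 2.134, 0.0]
contact_force: [-2.4, 1.2, 6.0]
opening: 0.0347
grip_force: 47.2
t: 16.75
tool_pos: [0.4677, -0.273, 0.2024]
tool_rot: [-2.301, -2.132, 0.001]
contact_force: [0.9, -0.2, 0.3]
opening: 0.0643
grip_force: 0.0
scene disc [303.4 223.8] [11.7 19.6] [ 0.4717 -0.0609  0.003 ]
scene disc [317.8 205.7] [ 9.9 17.8] [0.4799 0.0284 0.003 ]
top disc [342.2 221.9] [22.7 23. ] [ 0.4726 -0.0598  0.003 ]
top disc [309.5 219.3] [22.8 23.2] [0.4812 0.03   0.003 ]
top disc [276.7 216.9] [22.5 23.3] [0.4892 0.12   0.003 ]
```

View pics/top1c.png

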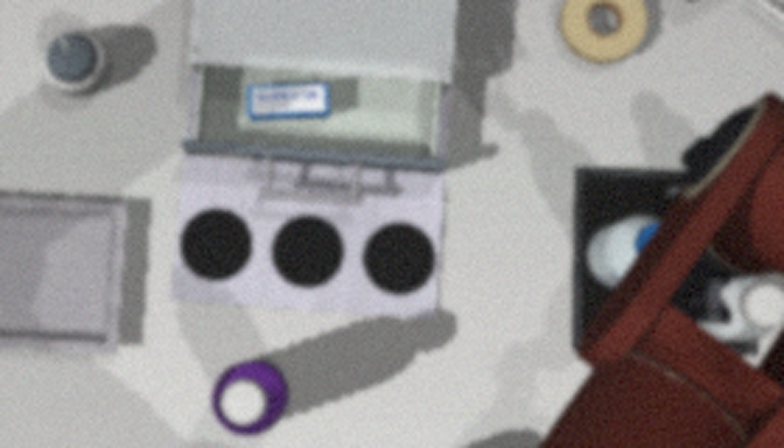

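Top view: the purple bottle, the timer and the tape are untouched. All three discs are clear, with centres at tall (0.4892,0.120), mid (0.4812,0.030) and short (0.4726,-0.060). Next I work out the handle bar from w1 and w3.

Run:
```python
from h import *
import pickle
m1,m3=[pickle.load(open(f"pics/w{i}.pkl","rb")) for i in (1,3)]
A=[(228/2.7+289.7,212/2.7-.3),(219/2.7+289.7,395/2.7-.3)];B=[(385/2+179.8,262/2-.2),(375/2+179.8,458/2-.2)]
for a,b in zip(A,B):
    print("bar end",tri(ray("wrist",*a,m1),ray("wrist",*b,m3))[0].round(4),plane("wrist",*a,.036,m1).round(4),plane("wrist",*b,.036,m3).round(4))
for u,v in ((258,192),(362,202)): print("top bar?",plane("top",u/2.8+199.7,v/2.8+129.7,.036).round(4))
# panel top front edge ends
for u,v in ((186,150),(443,163)): print("top panel",plane("top",u/2.8+199.7,v/2.8+129.7,.049).round(4))
for u,v in ((248,102),(330,97)): print("box mid line ends", plane("top",u/2.8+199.7,v/2.8+129.7,.038).round(4))
print(get_obs()["tool_pos"].round(4))
```

```text
bar end [0.5348 0.075  0.0297] [0.5336 0.0745 0.036 ] [0.5338 0.0756 0.036 ]
bar end [ 0.5244 -0.022   0.0383] [ 0.5236 -0.0222  0.036 ] [ 0.5258 -0.0231  0.036 ]
top bar? [0.5364 0.0757 0.036 ]
top bar? [ 0.5251 -0.024   0.036 ]
top panel [0.5763 0.143  0.049 ]
top panel [ 0.5597 -0.1017  0.049 ]
box mid line ends [0.6239 0.0843 0.038 ]
box mid line ends [0.6275 0.005  0.038 ]
[ 0.4716 -0.2761  0.2107]
```

```bash
python3 -m pendant '[[[0,0,0],[0,0,0.016],0.3],[[30,3.1,0],[0,0,0],0.3],[[30,3.1,0],[0,0,0],0.3],[[30,3.1,0],[0,0,0],0.3],[[30,3.1,0],[0,0,0],0.3],[[30,3.1,0],[0,0,0],0.3],[[30,3.1,0],[0,0,0],0.3],[[30,3.1,0],[0,0,0],0.3],[[30,3.1,0],[0,0,0],0.3],[[30,3.1,0],[0,0,0],0.3],[[20,2,0],[0,0,0],0.3],[[10,1,0],[0,0,0],0.3]]'
python3 -m pendant '[[[0,0,40],[0,0,0],0.3],[[0,0,40],[0,0,0],0.3],[[0,0,40],[0,0,0],0.3],[[0,0,20],[0,0,0],0.3],[[0,0,0],[0,0,0],0.3],[[0,0,0],[0,0,0],0.3]]'
python3 look.py w5
```

```text
t: 17.85
tool_pos: [0.5266, 0.0243, 0.2026]
tool_rot: [-2.318, -2.118, 0.002]
contact_force: [-0.5, -0.9, -0.3]
opening: 0.0255
grip_force: 0.0
t: 18.35
tool_pos: [0.5257, 0.0216, 0.0625]
tool_rot: [-2.32, -2.114, 0.005]
contact_force: [0.6, -0.0, -0.0]
opening: 0.0255
grip_force: 0.0
18.4 [0.5276 0.0214 0.0648] [2.3218e+00 2.1159e+00 2.0000e-04]
{'fx': 309.707, 'fy': 309.707, 'cx': 316.914, 'cy': 197.729, 'cam_to_world': [[0.996, 0.087, 0.031, 0.533], [-0.092, 0.953, 0.29, 0.095], [-0.004, -0.291, 0.957, 0.205], [0.0, 0.0, 0.0, 1.0]]}
```

View pics/w5.png

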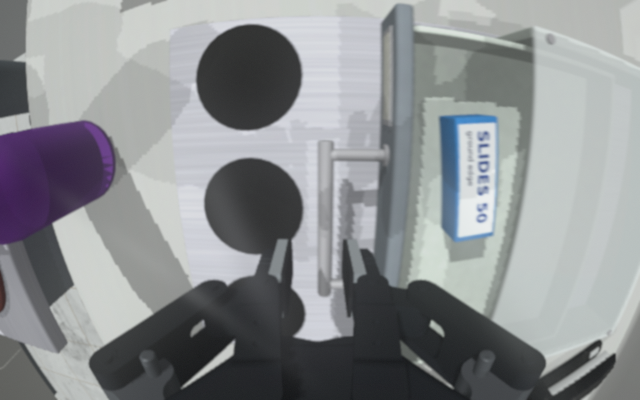

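w5 shows the bar at column 326, rows 140–295, with the fingers centred on column 317, so the bar lies about 3 mm further along tool y. I descend, grip it and pull to the stop.

```bash
python3 -m pendant '[[[0,3,8],[0,0,0],0.3],[[0,0,20],[0,0,0],0.3],[[0,0,20],[0,0,0],0.3],[[0,0,0],[0,0,0],0.2],[[0,0,0],[0,0,0],0.1],[[0,0,0],[0,0,0],0],[[0,0,0],[0,0,0],0],[[0,0,0],[0,0,0],0]]' 40
```

```text
t: 19.07
tool_pos: [0.5305, 0.0215, 0.0168]
tool_rot: [2.321, 2.116, 0.001]
contact_force: [0.4, -0.6, -6.1]
opening: 0.0075
grip_force: 38.9
```

```bash
python3 -m pendant '[[[0,-5,0],[0,0,0],0],[[0,-12,0],[0,0,0],0],[[0,-15,0],[0,0,0],0],[[0,-15,0],[0,0,0],0],[[0,-12,0],[0,0,0],0],[[0,-6,0],[0,0,0],0],[[0,0,0],[0,0,0],0]]'
python3 -m pendant '[[[0,-2,0],[0,0,0],0],[[0,-2,0],[0,0,0],0],[[0,0,0],[0,0,0],0]]'
python3 -m pendant '[[[0,-2,0],[0,0,0],0],[[0,0,0],[0,0,0],0]]'
```

```text
t: 19.65
tool_pos: [0.4645, 0.0276, 0.0168]
tool_rot: [-2.321, -2.117, 0.001]
contact_force: [-1.9, -1.3, -3.9]
opening: 0.007
grip_force: 41.0
t: 19.9
tool_pos: [0.4627, 0.0278, 0.0168]
tool_rot: [2.32, 2.116, 0.003]
contact_force: [2.9, -0.8, -6.5]
opening: 0.0074
grip_force: 40.7
t: 20.07
tool_pos: [0.4627, 0.0278, 0.0169]
tool_rot: [2.317, 2.113, 0.009]
contact_force: [11.9, -1.4, -14.1]
opening: 0.0072
grip_force: 40.0
```

The drawer is at its stop: the position is stuck after 68 mm and the force has risen to 12 N. I release the bar, rise and look over the box.

```bash
python3 -m pendant '[[[0,2.5,0],[0,0,0],0],[[0,0,0],[0,0,0],0.2],[[0,0,0],[0,0,0],0.3],[[0,0,0],[0,0,0],0.3],[[0,0,-20],[0,0,0],0.3],[[0,0,-30],[0,0,0],0.35],[[0,0,-40],[0,0,0],0.4],[[6,18,-30],[0,0,0],0.5],[[8,25,0],[0,0,0],0.5],[[8,25,0],[0,0,0],0.5],[[8,20,0],[0,0,0],0.5],[[0,2,0],[0,0,0],0.5]]' 25
python3 -m pendant '[[[0,0,0],[0,0,0],0.5],[[0,0,0],[0,0,0],0.5]]'
python3 look.py w6
python3 - <<'E'
from h import *
t=optics.get_image("top");t2=np.clip(t*1.6,0,255).astype(np.uint8)[:,:,::-1]
w=cv2.imread("pics/w6.png")
a=cv2.resize(w[0:320,160:480],(480,480),interpolation=cv2.INTER_CUBIC);b=cv2.resize(t2[60:300,160:480][:,:160],(320,480),interpolation=cv2.INTER_CUBIC)
cv2.imwrite("pics/w6c.png",np.hstack([a,b]))
E
```

```text
t: 21.07
tool_pos: [0.5573, 0.0503, 0.1375]
tool_rot: [2.319, 2.117, 0.004]
contact_force: [-1.5, -0.5, 0.6]
opening: 0.0423
grip_force: 0.0
t: 21.23
tool_pos: [0.5538, 0.0495, 0.136]
tool_rot: [-2.32, -2.117, 0.001]
contact_force: [0.3, 0.1, -0.9]
opening: 0.0426
grip_force: 0.0
21.2833 [0.5535 0.0495 0.136 ] [-2.3206e+00 -2.1164e+00  1.4000e-03]
{'fx': 309.707, 'fy': 309.707, 'cx': 316.914, 'cy': 197.729, 'cam_to_world': [[0.996, 0.087, 0.028, 0.561], [-0.091, 0.953, 0.29, 0.123], [-0.001, -0.291, 0.957, 0.278], [0.0, 0.0, 0.0, 1.0]]}
```

View pics/w6c.png

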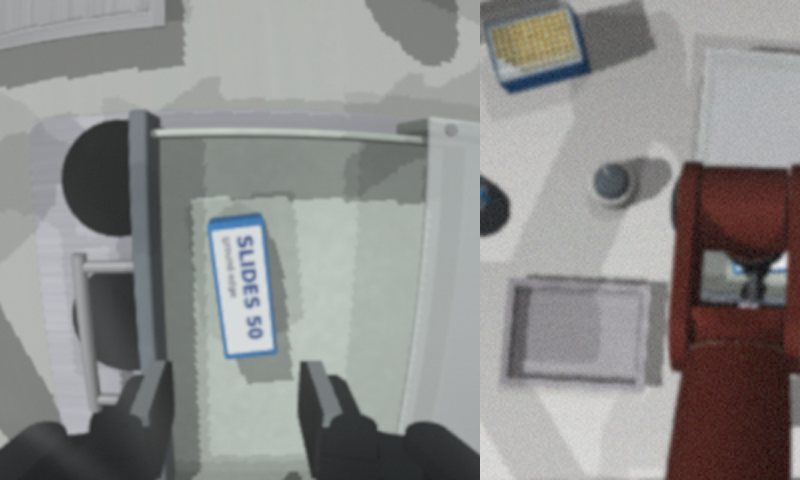

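w6 shows the box's top face with crop corners (209,229), (263,222), (276,352) and (225,358), tilted relative to the drawer. Next come its pose and height.

Run:
```python
from h import *
import pickle
m1,m2,m6=[pickle.load(open(f"pics/w{i}.pkl","rb")) for i in (1,2,6)]
print("height",tri(ray("wrist",437,97.1,m1),ray("wrist",456,69,m2))[0].round(4))
q=np.array([plane("wrist",u/1.5+159.8,v/1.5-.2,.038,m6) for u,v in ((209,229),(263,222),(276,352),(225,358))])
c=q.mean(0);d=(q[0]+q[1]-q[2]-q[3])[:2];print(q.round(4).tolist(),c.round(4),"len",np.linalg.norm(d)/2,"wid",np.linalg.norm(q[0]-q[1]),np.linalg.norm(q[2]-q[3]),"yaw of y",np.degrees(np.arctan2(d[1],d[0])))
# panel inner top edge crop
for u,v in ((155,130),(165,330)):print("panel inner",plane("wrist",u/1.5+159.8,v/1.5-.2,.049,m6).round(4))
o=get_obs();r=R.from_rotvec(o["tool_rot"]);X=r.as_matrix()[:,0];print("tool x yaw",np.degrees(np.arctan2(X[1],X[0])),o["tool_pos"])
# tray in top: inner rim mask corners by hand crop (right part scale 2, off 160,60; x-480)
for z,pts in ((.018,((513,277),(652,287),(643,388),(504,379))),):
    t=np.array([plane("top",(u-480)/2+159.8,v/2+59.8,z) for u,v in pts]);print("tray",t.round(4).tolist(),t.mean(0))
t=optics.get_image("scene")
```

```text
height [0.6276 0.0467 0.0327]
[[0.5433, 0.0882, 0.038], [0.5716, 0.0893, 0.038], [0.5735, 0.0156, 0.038], [0.5445, 0.0146, 0.038]] [0.5582 0.0519 0.038 ] len 0.07367168416380344 wid 0.028361317478174206 0.029053013971576374 yaw of y 91.1692570316688
panel inner [0.5226 0.1419 0.049 ]
panel inner [0.515  0.0385 0.049 ]
tool x yaw 84.72015375979663 [0.55341703 0.04941059 0.13601713]
tray [[0.5437, 0.3919, 0.018], [0.5268, 0.2025, 0.018], [0.3903, 0.2144, 0.018], [0.4056, 0.4015, 0.018]] [0.46658741 0.30257528 0.018     ]
```

```bash
python3 -m pendant '[[[3,4.3,0],[0,0,0],0.47],[[0,0,0],[0,0,-0.113],0.47],[[0,0,30],[0,0,0],0.47],[[0,0,30],[0,0,0],0.47],[[0,0,30],[0,0,0],0.47],[[0,0,0],[0,0,0],0.47]]' 25
python3 -m pendant '[[[0,0,15],[0,0,0],0.47],[[0,0,10],[0,0,0],0.47],[[0,0,6],[0,0,0],0.47],[[0,0,0],[0,0,0],0.47],[[0,0,0],[0,0,0],0.3],[[0,0,0],[0,0,0],0.2],[[0,0,0],[0,0,0],0.1],[[0,0,0],[0,0,0],0.1],[[0,0,0],[0,0,0],0.1]]' 25
```

```text
t: 21.88
tool_pos: [0.5536, 0.0523, 0.0398]
tool_rot: [-2.192, -2.238, 0.013]
contact_force: [-2.2, 0.2, -0.8]
opening: 0.0403
grip_force: 0.0
t: 22.63
tool_pos: [0.5595, 0.0521, 0.0161]
tool_rot: [2.197, 2.244, 0.001]
contact_force: [-0.1, 0.4, 1.3]
opening: 0.0298
grip_force: 27.1
```

```bash
python3 -m pendant '[[[0,0,-10],[0,0,0],0.1],[[0,0,-30],[0,0,0],0.1],[[0,0,-40],[0,0,0.11],0.1],[[15,-7.2,0],[0,0,0],0.1],[[30,-14.4,0],[0,0,0],0.1],[[30,-14.4,0],[0,0,0],0.1],[[30,-14.4,0],[0,0,0],0.1],[[30,-14.4,0],[0,0,0],0.1],[[30,-14.4,0],[0,0,0],0.1],[[30,-14.4,0],[0,0,0],0.1],[[30,-14.4,0],[0,0,0],0.1],[[17.7,-7.5,0],[0,0,0],0.1]]'
python3 -m pendant '[[[0,0,0],[0,0,0],0.1],[[0,0,20],[0,0,0],0.1],[[0,0,30],[0,0,0],0.1],[[0,0,25],[0,0,0],0.1],[[0,0,9],[0,0,0],0.1],[[0,0,2],[0,0,0],0.1],[[0,0,0],[0,0,0],0.1],[[0,0,0],[0,0,0],0.1]]'
```

```text
t: 23.63
tool_pos: [0.4641, 0.3068, 0.0962]
tool_rot: [-2.315, -2.122, -0.001]
contact_force: [-0.5, -0.0, -0.1]
opening: 0.0294
grip_force: 26.9
t: 24.3
tool_pos: [0.4667, 0.3044, 0.0109]
tool_rot: [2.318, 2.12, 0.004]
contact_force: [-0.5, 0.1, -0.2]
opening: 0.03
grip_force: 27.1
```

```bash
python3 -m pendant '[[[0,0,2],[0,0,0],0.1],[[0,0,1],[0,0,0],0.1],[[0,0,0],[0,0,0],0.1]]'
python3 -m pendant '[[[0,0,1],[0,0,0],0.1],[[0,0,0],[0,0,0],0.1]]'
```

```text
t: 24.55
tool_pos: [0.466, 0.3043, 0.0071]
tool_rot: [2.318, 2.12, 0.002]
contact_force: [0.6, 0.3, 0.3]
opening: 0.0293
grip_force: 27.3
t: 24.72
tool_pos: [0.466, 0.3043, 0.007]
tool_rot: [2.318, 2.12, 0.0]
contact_force: [-3.1, -1.8, 7.8]
opening: 0.0295
grip_force: 28.0
```

```bash
python3 -m pendant '[[[0,0,-0.5],[0,0,0],0.3],[[0,0,0],[0,0,0],0.45],[[0,0,0],[0,0,0],0.5],[[0,0,-20],[0,0,0],0.5],[[0,0,-35],[0,0,0],0.5],[[0,0,-35],[0,0,0],0.4],[[-15,1,0],[0,0,0],0.3],[[-30,2.4,0],[0,0,0],0.3],[[-30,2.4,0],[0,0,0],0.3],[[-30,2.4,0],[0,0,0],0.3],[[-30,2.4,0],[0,0,0],0.3],[[-30,2.4,0],[0,0,0],0.3]]' 40
python3 -m pendant '[[[-30,2.4,0],[0,0,0],0.3],[[-30,2.4,0],[0,0,0],0.3],[[-30,2.4,0],[0,0,0],0.3],[[-15,2,0],[0,0,0],0.3],[[-5.7,1,0],[0,0,0],0.3],[[0,0,0],[0,0,0],0.3],[[0,0,0],[0,0,0],0.3]]'
python3 look.py w7
python3 - <<'E'
from h import *
w=cv2.imread("pics/w7.png");t=np.clip(optics.get_image("top")*1.6,0,255).astype(np.uint8)[:,:,::-1]
s=optics.get_image("scene")[120:220,300:400,::-1]
a=cv2.resize(w[:, 120:520],(400,400));b=cv2.resize(t[170:290,160:280],(400,400),interpolation=cv2.INTER_CUBIC)
cv2.imwrite("pics/w7c.png",np.hstack([a,b]))
E
```

```text
t: 25.72
tool_pos: [0.4634, 0.1373, 0.0955]
tool_rot: [2.317, 2.121, 0.0]
contact_force: [0.4, -0.4, -0.2]
opening: 0.0259
grip_force: 0.0
t: 26.3
tool_pos: [0.4641, 0.0278, 0.0957]
tool_rot: [-2.318, -2.12, -0.001]
contact_force: [-0.3, -0.6, -0.0]
opening: 0.0255
grip_force: 0.0
26.35 [0.464  0.0282 0.0956] [-2.3170e+00 -2.1208e+00 -3.0000e-04]
{'fx': 309.707, 'fy': 309.707, 'cx': 316.914, 'cy': 197.729, 'cam_to_world': [[0.996, 0.085, 0.026, 0.471], [-0.089, 0.953, 0.289, 0.101], [-0.0, -0.291, 0.957, 0.238], [0.0, 0.0, 0.0, 1.0]]}
```

View pics/w7c.png

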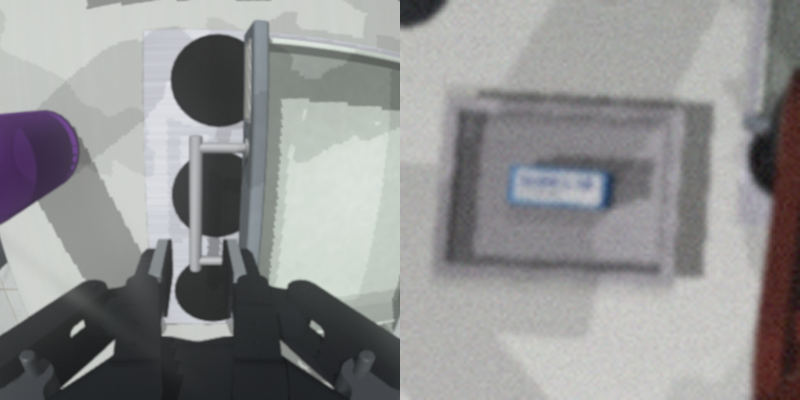

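w7 shows the bar centred between the fingers at column 316. The box lies flat in the middle of the tray: box centre (558,186) against tray centre (563,187) in the crop. I grip the bar and push it shut.

```bash
python3 -m pendant '[[[0,0,30],[0,0,0],0.3],[[0,0,30],[0,0,0],0.3],[[0,0,18],[0,0,0],0.3],[[0,0,0],[0,0,0],0.2],[[0,0,0],[0,0,0],0.1],[[0,0,0],[0,0,0],0],[[0,0,0],[0,0,0],0],[[0,0,0],[0,0,0],0]]' 40
python3 -m pendant '[[[0,5,0],[0,0,0],0],[[0,12,0],[0,0,0],0],[[0,15,0],[0,0,0],0],[[0,15,0],[0,0,0],0],[[0,15,0],[0,0,0],0],[[0,15,0],[0,0,0],0],[[0,15,0],[0,0,0],0],[[0,15,0],[0,0,0],0],[[0,15,0],[0,0,0],0],[[0,8,0],[0,0,0],0],[[0,4,0],[0,0,0],0],[[0,0,0],[0,0,0],0]]'
python3 -m pendant '[[[0,2,0],[0,0,0],0],[[0,2,0],[0,0,0],0],[[0,0,0],[0,0,0],0]]'
```

```text
t: 27.12
tool_pos: [0.4633, 0.0282, 0.0172]
tool_rot: [-2.317, -2.119, -0.001]
contact_force: [1.9, 4.0, -14.8]
opening: 0.0073
grip_force: 38.6
t: 28.12
tool_pos: [0.598, 0.0157, 0.0172]
tool_rot: [-2.318, -2.12, -0.001]
contact_force: [2.0, 2.7, -15.3]
opening: 0.0072
grip_force: 39.8
t: 28.37
tool_pos: [0.6007, 0.0155, 0.0172]
tool_rot: [-2.317, -2.12, 0.001]
contact_force: [-0.9, 3.9, -14.5]
opening: 0.0075
grip_force: 39.9
```

```bash
python3 -m pendant '[[[0,2,0],[0,0,0],0],[[0,0,0],[0,0,0],0]]'
python3 -m pendant '[[[0,2,0],[0,0,0],0],[[0,0,0],[0,0,0],0]]'
```

```text
t: 28.53
tool_pos: [0.6021, 0.0153, 0.0172]
tool_rot: [-2.316, -2.119, 0.003]
contact_force: [-3.8, 3.9, -12.5]
opening: 0.0073
grip_force: 40.1
t: 28.7
tool_pos: [0.6021, 0.0153, 0.0171]
tool_rot: [-2.313, -2.116, 0.01]
contact_force: [-10.9, 4.2, -5.9]
opening: 0.0072
grip_force: 40.8
```

```bash
python3 -m pendant '[[[0,-2,0],[0,0,0],0],[[0,0,0],[0,0,0],0.15],[[0,0,0],[0,0,0],0.3],[[0,0,0],[0,0,0],0.3],[[0,0,-20],[0,0,0],0.3],[[0,0,-40],[0,0,0],0.5],[[0,0,-40],[0,0,0],0.75],[[0,0,-40],[0,0,0],0.75],[[0,0,-40],[0,0,0],0.75],[[0,0,-10],[0,0,0],0.75],[[-30,-10.5,0],[0,0,0],0.75],[[-30,-10.5,0],[0,0,0],0.75]]' 45
python3 -m pendant '[[[-30,-10.5,0],[0,0,0],0.75],[[-30,-10.5,0],[0,0,0],0.75],[[-30,-10.5,0],[0,0,0],0.75],[[-30,-10.5,0],[0,0,0],0.75],[[-30,-10.5,0],[0,0,0],0.75],[[-30,-10.5,0],[0,0,0],0.75],[[-30,-10.5,0],[0,0,0],0.75],[[-20,-7,0],[0,0,0],0.75],[[-10,-3.5,0],[0,0,0],0.75],[[0,0,0],[0,0,0],0.75],[[0,0,0],[0,0,0],0.75]]'
python3 look.py w8
```

```text
t: 29.7
tool_pos: [0.5799, -0.0437, 0.2131]
tool_rot: [2.309, 2.118, 0.008]
contact_force: [0.4, -1.4, -1.3]
opening: 0.0642
grip_force: 0.0
t: 30.62
tool_pos: [0.4729, -0.2749, 0.209]
tool_rot: [2.317, 2.118, 0.001]
contact_force: [1.0, 0.5, -0.5]
opening: 0.0639
grip_force: 0.0
30.6667 [ 0.473  -0.2742  0.2086] [2.3166e+00 2.1199e+00 1.1000e-03]
{'fx': 309.707, 'fy': 309.707, 'cx': 316.914, 'cy': 197.729, 'cam_to_world': [[0.996, 0.086, 0.024, 0.479], [-0.089, 0.953, 0.291, -0.201], [0.002, -0.292, 0.956, 0.351], [0.0, 0.0, 0.0, 1.0]]}
```

View pics/w8.png

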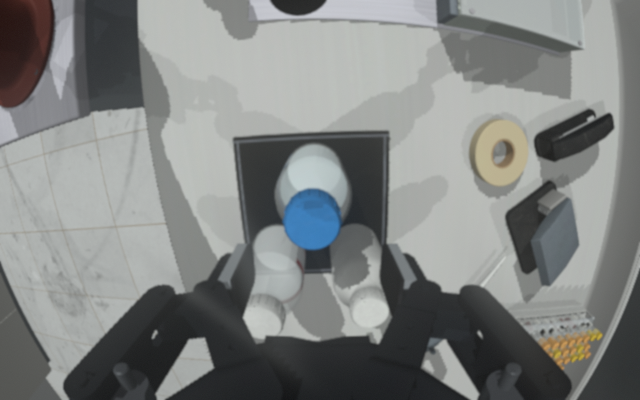

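w8 shows all three bottles upright on the mat: blue cap at (313,219), mid cap (264,314), short cap (369,306). The tape is untouched at (500,151). I pick the tall one up again and return it.

```bash
python3 -m pendant '[[[-0.5,-3,10],[0,0,0],0.75],[[0,0,25],[0,0,0],0.75],[[0,0,26],[0,0,0],0.75],[[0,0,0],[0,0,0],0.5],[[0,0,0],[0,0,0],0.5],[[0,0,0],[0,0,0],0.4],[[0,0,0],[0,0,0],0.3],[[0,0,0],[0,0,0],0.2],[[0,0,0],[0,0,0],0.2],[[0,0,0],[0,0,0],0.2],[[0,0,0],[0,0,0],0.2]]' 45
python3 - <<'E'
from h import *
o=get_obs();Rm=R.from_rotvec(o["tool_rot"]);print(o["tool_pos"].round(4))
print("to tall start (tool mm)",(Rm.inv().apply(np.array([.4896,.1194,o["tool_pos"][2]])-o["tool_pos"])*1e3).round(1))
E
```

```text
t: 31.58
tool_pos: [0.4694, -0.2748, 0.1471]
tool_rot: [2.318, 2.12, 0.0]
contact_force: [-0.7, 0.3, -2.5]
opening: 0.0347
grip_force: 45.3
[ 0.4694 -0.2748  0.1471]
to tall start (tool mm) [ 3.945e+02 -1.490e+01 -1.000e-01]
```

```bash
python3 -m pendant '[[[0,0,-10],[0,0,0],0.2],[[0,0,-30],[0,0,0],0.2],[[15,-0.5,0],[0,0,0],0.2],[[30,-1.1,0],[0,0,0],0.2],[[30,-1.1,0],[0,0,0],0.2],[[30,-1.1,0],[0,0,0],0.2],[[30,-1.1,0],[0,0,0],0.2],[[30,-1.1,0],[0,0,0],0.2],[[30,-1.1,0],[0,0,0],0.2],[[30,-1.1,0],[0,0,0],0.2],[[30,-1.1,0],[0,0,0],0.2],[[30,-1.1,0],[0,0,0],0.2]]'
python3 -m pendant '[[[30,-1.1,0],[0,0,0],0.2],[[30,-1.1,0],[0,0,0],0.2],[[30,-1.1,0],[0,0,0],0.2],[[14,-1,0],[0,0,0],0.2],[[5.5,-0.2,0],[0,0,0],0.2],[[0,0,0],[0,0,0],0.2],[[0,0,0],[0,0,0],0.2],[[0,0,20],[0,0,0],0.2],[[0,0,12],[0,0,0],0.2],[[0,0,0],[0,0,0],0.2],[[0,0,0],[0,0,0],0.2]]'
python3 - <<'E'
from h import *
o=get_obs();Rm=R.from_rotvec(o["tool_rot"]);print(o["tool_pos"].round(4))
print("to tall start (tool mm)",(Rm.inv().apply(np.array([.4896,.1194,.1471])-o["tool_pos"])*1e3).round(1))
E
```

```text
t: 32.58
tool_pos: [0.4837, 0.0123, 0.1868]
tool_rot: [2.318, 2.121, 0.001]
contact_force: [0.5, -0.9, -3.5]
opening: 0.0346
grip_force: 45.9
t: 33.5
tool_pos: [0.4885, 0.1187, 0.1534]
tool_rot: [-2.318, -2.118, 0.004]
contact_force: [0.3, -0.7, -2.1]
opening: 0.0349
grip_force: 46.0
[0.4885 0.1187 0.1534]
to tall start (tool mm) [0.8 1.1 6.3]
```

```bash
python3 -m pendant '[[[0.5,0.8,4],[0,0,0],0.2],[[0,0,2],[0,0,0],0.2],[[0,0,1],[0,0,0],0.2],[[0,0,0],[0,0,0],0.2],[[0,0,0],[0,0,0],0.2]]'
```

```text
t: 33.92
tool_pos: [0.4905, 0.12, 0.1481]
tool_rot: [2.318, 2.12, 0.001]
contact_force: [0.2, -0.4, -3.2]
opening: 0.0347
grip_force: 46.0
```

```bash
python3 -m pendant '[[[-0.3,-0.9,0.5],[0,0,0],0.2],[[0,0,1],[0,0,0],0.2],[[0,0,0.5],[0,0,0],0.2],[[0,0,0],[0,0,0],0.2]]'
```

```text
t: 34.25
tool_pos: [0.4899, 0.1198, 0.147]
tool_rot: [2.318, 2.12, 0.001]
contact_force: [-2.3, -0.2, 4.0]
opening: 0.0342
grip_force: 46.8
```

```bash
python3 -m pendant '[[[0,0,0],[0,0,0],0.4],[[0,0,0],[0,0,0],0.6],[[0,0,0],[0,0,0],0.75],[[0,0,-20],[0,0,0],0.75],[[0,0,-40],[0,0,0],0.75],[[-20,-1,0],[0,0,0],0.75],[[-30,-1.75,0],[0,0,0],0.75],[[-30,-1.75,0],[0,0,0],0.75],[[-30,-1.75,0],[0,0,0],0.75],[[-30,-1.75,0],[0,0,0],0.75],[[-30,-1.75,0],[0,0,0],0.75],[[-30,-1.75,0],[0,0,0],0.75]]'
python3 -m pendant '[[[-30,-1.75,0],[0,0,0],0.75],[[-30,-1.75,0],[0,0,0],0.75],[[-30,-1.75,0],[0,0,0],0.75],[[-30,-1.75,0],[0,0,0],0.75],[[-30,-1.75,0],[0,0,0],0.75],[[-30,-1.75,0],[0,0,0],0.75],[[-30,-1.75,0],[0,0,0],0.75],[[-30,-1.75,0],[0,0,0],0.75],[[-30,-1.75,0],[0,0,0],0.75],[[-20.7,-1,0],[0,0,0],0.75],[[0,0,0],[0,0,0],0.75],[[0,0,0],[0,0,0],0.75]]'
python3 look.py w9
python3 - <<'E'
from h import *
o=get_obs();Rm=R.from_rotvec(o["tool_rot"])
print("to mid (tool mm)",(Rm.inv().apply(np.array([.4178,-.3664,.1275])-o["tool_pos"])*1e3).round(1))
E
```

```text
t: 35.25
tool_pos: [0.4598, -0.0798, 0.2057]
tool_rot: [2.317, 2.12, 0.001]
contact_force: [0.4, -0.3, 0.3]
opening: 0.0642
grip_force: 0.0
t: 36.25
tool_pos: [0.4173, -0.3672, 0.2053]
tool_rot: [-2.32, -2.118, -0.001]
contact_force: [-1.6, 0.5, -0.3]
opening: 0.0638
grip_force: 0.0
36.3 [ 0.4175 -0.3663  0.2053] [-2.3180e+00 -2.1192e+00 -7.0000e-04]
{'fx': 309.707, 'fy': 309.707, 'cx': 316.914, 'cy': 197.729, 'cam_to_world': [[0.996, 0.086, 0.026, 0.424], [-0.09, 0.953, 0.289, -0.294], [-0.0, -0.29, 0.957, 0.348], [0.0, 0.0, 0.0, 1.0]]}
to mid (tool mm) [-0.2  0.3 77.8]
```

```bash
python3 -m pendant '[[[0,0,20],[0,0,0],0.75],[[0,0,30],[0,0,0],0.75],[[0,0,28],[0,0,0],0.75],[[0,0,0],[0,0,0],0.5],[[0,0,0],[0,0,0],0.5],[[0,0,0],[0,0,0],0.4],[[0,0,0],[0,0,0],0.3],[[0,0,0],[0,0,0],0.2],[[0,0,0],[0,0,0],0.2],[[0,0,0],[0,0,0],0.2],[[0,0,0],[0,0,0],0.2]]' 35
python3 - <<'E'
from h import *
o=get_obs();Rm=R.from_rotvec(o["tool_rot"])
print("to mid start (tool mm)",(Rm.inv().apply(np.array([.4822,.0302,o["tool_pos"][2]])-o["tool_pos"])*1e3).round(1))
E
```

```text
t: 37.22
tool_pos: [0.4178, -0.3668, 0.1286]
tool_rot: [2.317, 2.12, -0.0]
contact_force: [0.6, -0.2, -0.0]
opening: 0.0359
grip_force: 34.1
to mid start (tool mm) [ 4.012e+02  2.880e+01 -3.000e-01]
```

```bash
python3 -m pendant '[[[0,0,-10],[0,0,0],0.2],[[0,0,-30],[0,0,0],0.2],[[15,1,0],[0,0,0],0.2],[[30,2.15,0],[0,0,0],0.2],[[30,2.15,0],[0,0,0],0.2],[[30,2.15,0],[0,0,0],0.2],[[30,2.15,0],[0,0,0],0.2],[[30,2.15,0],[0,0,0],0.2],[[30,2.15,0],[0,0,0],0.2],[[30,2.15,0],[0,0,0],0.2],[[30,2.15,0],[0,0,0],0.2],[[30,2.15,0],[0,0,0],0.2]]'
python3 -m pendant '[[[30,2.15,0],[0,0,0],0.2],[[30,2.15,0],[0,0,0],0.2],[[30,2.15,0],[0,0,0],0.2],[[20,1.3,0],[0,0,0],0.2],[[6.2,0.7,0],[0,0,0],0.2],[[0,0,0],[0,0,0],0.2],[[0,0,15],[0,0,0],0.2],[[0,0,15],[0,0,0],0.2],[[0,0,7],[0,0,0],0.2],[[0,0,0],[0,0,0],0.2],[[0,0,0],[0,0,0],0.2]]'
python3 - <<'E'
from h import *
o=get_obs();Rm=R.from_rotvec(o["tool_rot"])
print("to mid start (tool mm)",(Rm.inv().apply(np.array([.4822,.0302,.128])-o["tool_pos"])*1e3).round(1))
E
```

```text
t: 38.22
tool_pos: [0.4632, -0.0826, 0.1682]
tool_rot: [2.318, 2.12, 0.001]
contact_force: [-0.1, 0.2, -1.8]
opening: 0.0353
grip_force: 34.6
t: 39.13
tool_pos: [0.482, 0.0298, 0.131]
tool_rot: [2.319, 2.119, -0.0]
contact_force: [-0.2, 0.1, -2.0]
opening: 0.0357
grip_force: 34.7
to mid start (tool mm) [0.4 0.2 3. ]
```

```bash
python3 -m pendant '[[[0.3,0,2],[0,0,0],0.2],[[0,0,1],[0,0,0],0.2],[[0,0,1],[0,0,0],0.2],[[0,0,0],[0,0,0],0.2]]'
```

```text
t: 39.47
tool_pos: [0.4827, 0.0306, 0.1286]
tool_rot: [2.317, 2.12, 0.001]
contact_force: [-2.3, -0.4, 4.9]
opening: 0.0357
grip_force: 35.2
```

```bash
python3 -m pendant '[[[0,0,0],[0,0,0],0.4],[[0,0,0],[0,0,0],0.6],[[0,0,0],[0,0,0],0.75],[[0,0,-20],[0,0,0],0.75],[[0,0,-40],[0,0,0],0.75],[[-20,3.2,0],[0,0,0],0.75],[[-30,4.9,0],[0,0,0],0.75],[[-30,4.9,0],[0,0,0],0.75],[[-30,4.9,0],[0,0,0],0.75],[[-30,4.9,0],[0,0,0],0.75],[[-30,4.9,0],[0,0,0],0.75],[[-30,4.9,0],[0,0,0],0.75]]'
python3 -m pendant '[[[-30,4.9,0],[0,0,0],0.75],[[-30,4.9,0],[0,0,0],0.75],[[-30,4.9,0],[0,0,0],0.75],[[-30,4.9,0],[0,0,0],0.75],[[-30,4.9,0],[0,0,0],0.75],[[-30,4.9,0],[0,0,0],0.75],[[-17.6,2.7,0],[0,0,0],0.75],[[0,0,0],[0,0,0],0.75],[[0,0,0],[0,0,0],0.75],[[0,0,0],[0,0,0],0.75]]'
python3 look.py w10
python3 - <<'E'
from h import *
o=get_obs();Rm=R.from_rotvec(o["tool_rot"])
print("to short (tool mm)",(Rm.inv().apply(np.array([.5114,-.3712,.119])-o["tool_pos"])*1e3).round(1))
E
```

```text
t: 40.47
tool_pos: [0.4967, -0.1727, 0.1867]
tool_rot: [2.318, 2.12, 0.0]
contact_force: [1.1, 0.5, 0.1]
opening: 0.0641
grip_force: 0.0
t: 41.3
tool_pos: [0.511, -0.3702, 0.1863]
tool_rot: [-2.317, -2.12, -0.0]
contact_force: [-0.5, 0.5, 0.7]
opening: 0.0641
grip_force: 0.0
41.35 [ 0.5111 -0.3698  0.1865] [-2.3166e+00 -2.1209e+00 -4.0000e-04]
{'fx': 309.707, 'fy': 309.707, 'cx': 316.914, 'cy': 197.729, 'cam_to_world': [[0.996, 0.084, 0.026, 0.518], [-0.088, 0.953, 0.289, -0.297], [-0.0, -0.29, 0.957, 0.329], [0.0, 0.0, 0.0, 1.0]]}
to short (tool mm) [-1.4  0.4 67.5]
```

```bash
python3 -m pendant '[[[-1.2,0.3,20],[0,0,0],0.75],[[0,0,25],[0,0,0],0.75],[[0,0,21],[0,0,0],0.75],[[0,0,0],[0,0,0],0.5],[[0,0,0],[0,0,0],0.5],[[0,0,0],[0,0,0],0.4],[[0,0,0],[0,0,0],0.3],[[0,0,0],[0,0,0],0.2],[[0,0,0],[0,0,0],0.2],[[0,0,0],[0,0,0],0.2],[[0,0,0],[0,0,0],0.2]]' 30
python3 - <<'E'
from h import *
o=get_obs();Rm=R.from_rotvec(o["tool_rot"])
print("to short start (tool mm)",(Rm.inv().apply(np.array([.4733,-.0588,o["tool_pos"][2]])-o["tool_pos"])*1e3).round(1))
E
```

```text
t: 42.27
tool_pos: [0.512, -0.3729, 0.1226]
tool_rot: [2.316, 2.119, 0.0]
contact_force: [-1.2, 1.1, 5.1]
opening: 0.0322
grip_force: 30.3
to short start (tool mm) [309.4 -66.5  -0.7]
```

```bash
python3 -m pendant '[[[0,0,-10],[0,0,0],0.2],[[0,0,-30],[0,0,0],0.2],[[15,-3.3,0],[0,0,0],0.2],[[30,-6.5,0],[0,0,0],0.2],[[30,-6.5,0],[0,0,0],0.2],[[30,-6.5,0],[0,0,0],0.2],[[30,-6.5,0],[0,0,0],0.2],[[30,-6.5,0],[0,0,0],0.2],[[30,-6.5,0],[0,0,0],0.2],[[30,-6.5,0],[0,0,0],0.2],[[30,-6.5,0],[0,0,0],0.2],[[30,-6.5,0],[0,0,0],0.2]]'
python3 -m pendant '[[[15,-3.2,0],[0,0,0],0.2],[[8.5,-1.5,0],[0,0,0],0.2],[[0,0,0],[0,0,0],0.2],[[0,0,15],[0,0,0],0.2],[[0,0,15],[0,0,0],0.2],[[0,0,5],[0,0,0],0.2],[[0,0,0],[0,0,0],0.2],[[0,0,0],[0,0,0],0.2]]'
python3 - <<'E'
from h import *
o=get_obs();Rm=R.from_rotvec(o["tool_rot"])
print("to short start (tool mm)",(Rm.inv().apply(np.array([.4733,-.0597,.1226])-o["tool_pos"])*1e3).round(1))
E
```

```text
t: 43.27
tool_pos: [0.4744, -0.0813, 0.1608]
tool_rot: [-2.318, -2.12, 0.0]
contact_force: [0.5, 0.6, -0.4]
opening: 0.0322
grip_force: 30.0
t: 43.93
tool_pos: [0.4725, -0.0597, 0.1258]
tool_rot: [-2.319, -2.119, 0.001]
contact_force: [0.1, 0.2, -0.4]
opening: 0.0324
grip_force: 30.0
to short start (tool mm) [0.  0.8 3.2]
```

```bash
python3 -m pendant '[[[0,0.5,2],[0,0,0],0.2],[[0,0,1],[0,0,0],0.2],[[0,0,0],[0,0,0],0.2]]'
python3 -m pendant '[[[0,0,1],[0,0,0],0.2],[[0,0,0],[0,0,0],0.2]]'
```

```text
t: 44.18
tool_pos: [0.4733, -0.0593, 0.1233]
tool_rot: [2.318, 2.12, 0.001]
contact_force: [0.2, 0.3, -1.4]
opening: 0.032
grip_force: 30.0
t: 44.35
tool_pos: [0.4735, -0.0591, 0.1227]
tool_rot: [2.317, 2.12, 0.001]
contact_force: [-1.6, 0.6, 2.6]
opening: 0.0322
grip_force: 30.3
```

Contact made. I release, back away and check everything numerically.

```bash
python3 -m pendant '[[[0,0,0],[0,0,0],0.4],[[0,0,0],[0,0,0],0.6],[[0,0,0],[0,0,0],0.75],[[0,0,-20],[0,0,0],0.75],[[0,0,-40],[0,0,0],0.75],[[0,0,-40],[0,0,0],0.75],[[-30,0,0],[0,0,0],0.75],[[-40,0,0],[0,0,0],0.75],[[-40,0,0],[0,0,0],0.75],[[-40,0,0],[0,0,0],0.75],[[-40,0,0],[0,0,0],0.75],[[-40,0,0],[0,0,0],0.75]]'
python3 -m pendant '[[[-40,0,0],[0,0,0],0.75],[[-40,0,0],[0,0,0],0.75],[[-40,0,0],[0,0,0],0.75],[[-20,0,0],[0,0,0],0.75],[[0,0,0],[0,0,0],0.75]]'
python3 - <<'E'
from h import *
S=optics.get_image("scene");T=optics.get_image("top")
cv2.imwrite("pics/sceneE.png",S[:,:,::-1]);cv2.imwrite("pics/topE.png",T[:,:,::-1])
S0=cv2.imread("pics/scene0.png")[:,:,::-1];T0=cv2.imread("pics/top0.png")[:,:,::-1]
g=lambda a:cv2.cvtColor(np.ascontiguousarray(a),cv2.COLOR_RGB2GRAY)
def shift(a,b,c,w,h):
    u,v=c;t=g(a)[v-h:v+h,u-w:u+w];s=g(b)[v-h-8:v+h+8,u-w-8:u+w+8];r=cv2.matchTemplate(s,t,cv2.TM_CCOEFF_NORMED);_,q,_,l=cv2.minMaxLoc(r);return l[0]-8,l[1]-8,round(q,3)
for k,cs,ct in (("tall",(334,170),(273,214)),("mid",(319,188),(310,217)),("short",(303,207),(343,220)),("purple",(282,168),(289,272)),("timer",(400,174),(227,152)),("tape",(361,301),(415,137))):
    print(k,"scene",shift(S0,S,cs,13,20),"top",shift(T0,T,ct,13,13))
b=(T.max(2)<45).astype(np.uint8)
h=cv2.cvtColor(T,cv2.COLOR_RGB2HSV);m=cv2.inRange(h,(100,90,40),(125,255,255))
for c in cv2.findContours(m,0,1)[0]:
    if cv2.contourArea(c)>20:
        e=cv2.minAreaRect(c);print("blue",np.round(e[0],1),np.round(e[1],1),round(e[2]),plane("top",*e[0],.029)[:2].round(4))
# panel: darkest line going up along drawer axis from mid disc
for y0 in (-.06,.03,.1):
    xs=np.arange(.56,.68,.004);print(y0,[int(g(T)[tuple(np.round(proj("top",(x,y0,.049))).astype(int)[::-1])]) for x in xs])
E
```

```text
t: 45.35
tool_pos: [0.452, -0.2899, 0.2218]
tool_rot: [2.318, 2.12, 0.0]
contact_force: [0.4, 0.7, 0.0]
opening: 0.0642
grip_force: 0.0
t: 45.77
tool_pos: [0.4389, -0.4314, 0.2212]
tool_rot: [2.322, 2.115, -0.002]
contact_force: [-0.1, 0.7, 0.4]
opening: 0.0641
grip_force: 0.0
tall scene (-1, 0, 0.63) top (0, -1, 0.964)
mid scene (0, 0, 0.974) top (0, 0, 0.929)
short scene (0, 0, 0.943) top (0, 0, 0.967)
purple scene (0, 0, 0.992) top (0, 0, 0.991)
timer scene (0, 0, 0.962) top (0, 0, 0.964)
tape scene (0, 0, 0.973) top (0, 0, 0.912)
blue [269.5 211. ] [14. 15.] 90 [0.5037 0.1367]
blue [529.  171.5] [10.6  6.4] 45 [ 0.5998 -0.5715]
blue [161.3 157.3] [9.2 4.2] 45 [0.6559 0.4313]
blue [193.1  98.3] [ 7.9 43. ] 72 [0.8205 0.3468]
-0.06 [87, 89, 108, 118, 123, 122, 124, 120, 119, 114, 84, 74, 81, 81, 80, 79, 60, 51, 48, 62, 61, 90, 104, 108, 112, 109, 109, 113, 108, 107]
0.03 [121, 120, 119, 116, 117, 112, 110, 117, 123, 102, 87, 77, 73, 73, 81, 86, 89, 89, 63, 50, 52, 57, 66, 82, 113, 116, 112, 109, 109, 108]
0.1 [109, 111, 112, 112, 107, 104, 108, 105, 106, 107, 106, 106, 106, 101, 96, 94, 92, 93, 97, 89, 78, 57, 59, 59, 69, 104, 107, 108, 109, 107]
```

Run:
```python
import cv2,numpy as np
for n,roi in (("scene",(slice(130,165),slice(320,350))),("top",(slice(195,235),slice(255,290)))):
    for k in ("0","E"):
        im=cv2.imread(f"pics/{n}{k}.png")[roi];h=cv2.cvtColor(im,cv2.COLOR_BGR2HSV);m=cv2.inRange(h,(98,130,50),(115,255,255));M=cv2.moments(m,True)
        print(n,k,M["m00"],round(M["m10"]/M["m00"],2),round(M["m01"]/M["m00"],2))
from h import *
T=np.array(cv2.imread("pics/topE.png"));g=cv2.cvtColor(T,cv2.COLOR_BGR2GRAY);T0=cv2.cvtColor(cv2.imread("pics/top0.png"),cv2.COLOR_BGR2GRAY)
ax=np.array([.9959,-.0906])
for nm,G,c in (("start",T0,(.566,.021)),("end",g,(.566,.021))):
    prof=[]
    for s in np.arange(-.02,.1,.001):
        v=[cv2.getRectSubPix(G,(1,1),tuple(map(float,proj("top",(*(np.array(c)+ax*s+w*np.array([.0906,.9959])),.049)))))[0,0] for w in np.arange(.06,.10,.004)]
        prof.append(np.mean(v))
    d=np.diff(cv2.GaussianBlur(np.array(prof,np.float32)[:,None],(1,5),0).ravel());i=np.argsort(d)[:3];j=np.argsort(d)[-3:];print(nm,"falling mm",sorted(i-20),"rising",sorted(j-20))
```

```text
scene 0 90.0 12.67 15.31
scene E 102.0 15.27 16.7
top 0 156.0 14.75 16.55
top E 159.0 14.58 15.96
start falling mm [np.int64(-7), np.int64(-6), np.int64(-5)] rising [np.int64(82), np.int64(83), np.int64(84)]
end falling mm [np.int64(63), np.int64(64), np.int64(65)] rising [np.int64(83), np.int64(84), np.int64(85)]
```

Run:
```python
from h import *
print("box in scene",[proj("scene",(.466+a,.304+b,.025)).round(0).tolist() for a in (-.015,.015) for b in (-.039,.039)])
for k in "0E":
    im=cv2.imread(f"pics/scene{k}.png");m=cv2.inRange(cv2.cvtColor(im,cv2.COLOR_BGR2HSV),(98,130,50),(115,255,255))[130:165,318:356]
    n,l,s,c=cv2.connectedComponentsWithStats(m);print(k,[(s[i].tolist(),c[i].round(1).tolist()) for i in range(1,n) if s[i][4]>8])
    print([(np.nonzero(r)[0][[0,-1]].tolist() if r.any() else None) for r in m[6:28]])
```

```text
box in scene [[336.0, 156.0], [344.0, 145.0], [344.0, 158.0], [352.0, 147.0]]
0 [([10, 11, 10, 10, 90], [14.7, 15.3])]
[None, None, None, None, None, [12, 19], [11, 19], [10, 19], [10, 19], [10, 19], [10, 19], [10, 19], [10, 19], [11, 18], [13, 17], None, None, None, None, None, None, None]
E [([11, 11, 10, 10, 87], [15.3, 15.2]), ([27, 22, 6, 8, 16], [29.2, 25.4])]
[None, None, None, None, None, [12, 19], [11, 20], [11, 20], [11, 20], [11, 20], [11, 19], [11, 19], [11, 19], [11, 18], [14, 17], None, [31, 32], [30, 31], [30, 31], [29, 30], [28, 29], [27, 29]]
```

The box in the tray was contaminating the first colour mask. The tall cap itself moved only 0.6 px (about 1.5 mm). The drawer edge moved 70 mm, so it is shut, and everything else is in place. I hand the job in.

```bash
python3 -c "
from station import ctrl
print(ctrl.finish_job())"
```

```text
the job is handed in; nothing more can be done
None
```

The job is handed in: the slide box lies flat in the middle of the tray, the drawer is shut, and all three bottles stand upright on their discs within about 2 mm of where they started, after about 46 s; the timer and tape roll were not touched.

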